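# Clear the culture cabinet's deck by kind

### The job

The culture session is over: sort what stands on the cabinet deck. Stand the two square bottles in the yellow chill tub, one in each bay, the two blue-capped tubes in the green tube rack, each in a cell of its own, and the empty beaker in the metal tray, all upright and fully down. Set everything down gently rather than dropping it, and leave the foil-covered jar and the box of pipette tips where they are.

Things in the scene. Friction and masses are not known exactly. Their poses are not given: they have to be found in the camera images.
- bottle_a_c (a point): first bottle: square white plastic screw-cap bottle, standing: body 50 x 50 mm and 70 mm high, sloping shoulder, white round cap 38 mm across from 85 to 105 mm height; 105 mm tall in all, about 140 g. The point is on its axis half-way up, 52.5 mm above its foot; its z axis is the bottle's axis and its x and y axes are square to the flat sides. To go into the tub it must be held in its upper half. The two bottles are alike and may take either bay.
- bottle_b_c (a point): second bottle: square white plastic screw-cap bottle, standing: body 50 x 50 mm and 70 mm high, sloping shoulder, white round cap 38 mm across from 85 to 105 mm height; 105 mm tall in all, about 140 g. The point is on its axis half-way up, 52.5 mm above its foot; its z axis is the bottle's axis and its x and y axes are square to the flat sides. To go into the tub it must be held in its upper half. The two bottles are alike and may take either bay.
- tube_a_c (a point): first tube: round pale plastic 50 mL centrifuge tube with a flat skirted foot, standing: 30 mm across, blue screw cap 34 mm across from 95 to 115 mm height; 115 mm tall in all, about 60 g. The point is on its axis half-way up, 57.5 mm above its foot; z is the tube's axis. To go into the rack it must be held near the top. The two tubes are alike and may take any cells.
- tube_b_c (a point): second tube: round pale plastic 50 mL centrifuge tube with a flat skirted foot, standing: 30 mm across, blue screw cap 34 mm across from 95 to 115 mm height; 115 mm tall in all, about 60 g. The point is on its axis half-way up, 57.5 mm above its foot; z is the tube's axis. To go into the rack it must be held near the top. The two tubes are alike and may take any cells.
- beaker_c (a point): small empty open beaker of pale plastic, standing: 51 mm across at the rim, 49 mm at the foot, 70 mm tall, wall 3 mm, a tiny pouring lip at its +x side, about 55 g; it can be gripped across its outside. The point is on its axis half-way up, 35 mm above its foot; z is its axis.
- tub: yellow chill tub, fixed, open on top: outside 127 (x) by 188 (y) mm, 62 mm high, walls 16 mm thick with a small grip ledge outside each end. Its flat inner floor (a cold pack) lies 22 mm above the deck. A white wire divider crosses it in the middle along x, top 65 mm above the deck, making two bays, each 95 (x) by 76 (y) mm, with centres at x = 0, y = -40 and +40 mm. Origin: centre of the underside, on the deck; z up.
- rack: green plastic tube rack, fixed: 104 (x) by 152 (y) mm, top grid 55 mm above the deck, floor plate 5 mm thick. Two by three open square cells, each 45 mm wide, with centres at x = -24 or +24 mm and y = -48, 0 or +48 mm; all are free. Origin: centre of the underside, on the deck; z up.
- tray: shallow metal instrument tray, fixed, empty: 130 (x) by 180 (y) mm, rim 25 mm high, walls and floor 3 mm thick. Origin: centre of the underside, on the deck; z up.
- jar: glass jar under a crumpled foil cover, 84 mm across, 107 mm tall, loose; to be left alone. Origin: centre of its foot.
- tipbox: box of pipette tips, dark blue with a clear lid, 85 (x) by 120 (y) mm, 62 mm high, loose; to be left alone. Origin: centre of its underside.
Mind the look-alikes: they are no part of the job. Leave any pink look-alike of the part that bears tube_b_c alone.

How it is judged:
By the outcome, as a careful person would: the job done as asked, in the order asked, and still so for the second after the job is handed in, with the robot touching nothing.
It also fails if it takes over 115 s, if anything falls off the work surface, if the arm or the gripper's body presses on something with over 40 N, if the wrist force passes 120 N, or if a joint passes its speed limit or range.

### The arm

A 7-joint arm with a two-finger parallel gripper is mounted at the origin on the work surface. World frame = base frame: x ahead of the robot, y to its left, z up, the work surface at z = 0. Lengths are in m, angles in rad, forces in N, time in s.
With the tool pointing down it reaches from about 0.4 to 0.875 m from the base axis. Payload 4.4 kg.
Tool frame: the origin (TCP) lies on the centre line of the jaws, within the pads' length; the fingertips stand 14 mm ahead of it and the grasp point (between the pads) lies 5 mm behind it; x points along the fingers, y is the direction in which the jaws open and shut, and the axes are right-handed (so a half turn about x gives the same grasp; the last joint's range is limited). The gripper opens to 85 mm and grips with 20 to 120 N. Pads are 22 mm wide; open, the fingers measure 114 mm over their backs; the gripper's body (76 mm by 85 mm) begins 54 mm behind the grasp point. The pads swing forward as they close: fully open they stand 13 mm farther back than shut.
Start: joints at [1.212, 0.628, 0.038, 1.517, -0.027, 0.996, -0.02], TCP at [0.188, -0.622, 0.245] pointing down, gripper open.
Joint ranges: [-3.06, 3.06], [-0.37, 2.12], [-1.25, 1.32], [0.18, 2.47], [-1.1, 4.24], [0.23, 1.98], [-2.94, 2.94]. Speed limits (rad/s): [2.57, 2.57, 3.14, 3.14, 3.14, 3.14, 3.14].

### API

Orientations are given as a unit quaternion [x, y, z, w].
In Python, from station import * gives the robot as it stands. The module is installed in compiled form; this text tells all that it offers.
- The arm moves only by the tool servo_tool, never from a script. Its argument "motion" is a list of rows, each a list of 3 entries, a list of its own where there are three numbers: the shift along the tool's x, y, z normalised to -1 to 1, where 1 is 0.4 m, then the turn, a rotation vector about the tool's x, y, z normalised to -1 to 1, where 1 is 2 pi rad, then the opening, from 0 (shut) to 1 (fully open). A call has 1 to 12 rows; each row is the pose to reach, as a shift and turn from the pose commanded when the call began, along the tool's axes at that moment, turning the shorter way round; what a row does not reach only later rows make up. A row lasts 1/10 s, in which the tool goes at most 50 mm and 8.59 degrees, less where a joint would pass 70% of its speed; a pose out of reach is approached as far as the arm can. A call with a number of a shift or a turn outside -1 to 1 is refused whole. A call with a gripper value outside its range is refused whole. The fingers move at their own pace and stop on an object; "grip_force" is the grip in N (left out, the last holds). Time passes only in rows, so rows that repeat a pose let the fingers close. It gives the time, the measured TCP pose, the force and the opening at its end, in the units of the state.
- get_state(): the state, without advancing time (a new reading comes with each control period).
- read_camera(name): name is "side" or "top"; returns a dict with "color" (400x640x3 uint8, red, green, blue), "depth" (400x640 float32, m along the optical axis (not along the pixel's ray), 0 where there is no reading), "mtx" (3x3 intrinsics, pixels), "R" (3x3) and "t" (3): a world point X has camera coordinates R X + t. Camera axes: x right, y down, z forward; pixel columns grow to the right and rows downward; lengths in m; the calibration is good to about 2 mm. A picture is of the moment at which its call begins.
- job_done(): hands the job in, once; it reports no verdict.
Trained networks look in a picture, given as the dict that the camera call returned (one of the last four; its "shot" number tells which), for a name from the list of things; names that differ only in an ending like _2 or _b are one class to them, and where a whole thing is asked for, a point or a joint stands for the part that bears it (a point fixed in the world has none). Each returns a list of dicts, best first, with "score" (0 to 1); they miss things now and then, are a little off and sometimes report something else, mostly with a low value. They report only what shows in the picture. A call takes as long as a camera call. They do not tell look-alikes from the thing itself.
- silhouettes(picture, target): "region" (400x640 bool, what is visible of it) and "pixel" ([column, row] in pixels, amid what is visible of it).
The state is a dict: "time": time; "qpos": joint angles; "dq": joint speeds; "tau": joint torques, N m; "tool_pos": TCP position; "tool_rot": TCP orientation; "wrist_force": force on the tool from outside, world axes, zero at the start; "wrist_torque": the same for the moment, N m; "width": opening from 0.0 (shut) to 1.0 (fully open).
Only numpy, scipy, OpenCV 4.12 (cv2) and the standard library are available. Lean on these libraries where they do the work, as an engineer would, in place of code of your own. Each camera call takes 0.05 s, during which the arm holds its last target.

## Working session

There is one attempt and no reset: what is moved stays moved. The work goes in short steps, Python scripts to look and compute and a tool call to move; the robot and the scene stay as the last step left them, time stands still between calls to the robot, and variables do not carry over. Pictures are saved under pics/ and viewed, and the job is handed in when it is done.

Besides the shell and the picture viewer there is one more tool, called after "Emit:" by a JSON object that holds its "name" and its "arguments". servo_tool: Moves the arm, as the interface text tells. Its arguments: {"type":"object","properties":{"motion":{"type":"array"},"grip_force":{"type":"number"}},"required":["motion"]}

```bash
mkdir -p pics; python3 - <<'E'
from station import *
import cv2,numpy as np,pickle
s=get_state();print(s)
for n in("side","top"):
    p=read_camera(n);pickle.dump(p,open(n+".pkl","wb"))
    cv2.imwrite(f"pics/{n}0.png",p["color"][:,:,::-1]);print(n,p["mtx"].round(1).tolist(),p["R"].round(3).tolist(),p["t"].round(3).tolist(),p.keys())
    for t in["bottle_a_c","tube_a_c","beaker_c","tub","rack","tray","jar","tipbox"]:
        for d in silhouettes(p,t):print(n,t,round(d["score"],2),np.round(d["pixel"]),d["region"].sum())
E
```

```text
{'time': 0.0, 'qpos': array([ 1.21219535,  0.62930699,  0.03845256,  1.51837483, -0.02699954,
        0.99626911, -0.01998831]), 'dq': array([-0.0001276 ,  0.00121269,  0.00015492,  0.00101794,  0.000663  ,
       -0.00056925,  0.00077222]), 'tau': array([-1.55370567e-04, -5.63394141e+01,  1.22684062e+00, -1.93443900e+01,
        1.12837111e-02,  1.04484448e-02, -5.36852781e-06]), 'tool_pos': array([ 0.1874651 , -0.62176489,  0.24441242]), 'tool_rot': array([-0.69943713, -0.10379447,  0.69964707, -0.10251044]), 'wrist_force': array([ 0.10536429, -0.52989577, -0.33847719]), 'wrist_torque': array([ 0.04108355,  0.05981346, -0.04569657]), 'width': 0.996172282126251}
side [[389.6, 0.0, 321.2], [0.0, 389.6, 205.8], [0.0, 0.0, 1.0]] [[0.953, -0.303, -0.023], [-0.185, -0.518, -0.836], [0.242, 0.8, -0.549]] [-0.552, 0.171, 0.851] dict_keys(['color', 'depth', 'mtx', 'R', 't', 'shot'])
side bottle_a_c 0.6 [262. 227.] 917
side beaker_c 0.58 [248. 194.] 510
side tub 0.74 [341. 346.] 9121
side tub 0.55 [420. 258.] 2337
side rack 0.61 [270. 163.] 1321
side tray 0.63 [338. 224.] 2465
side jar 0.67 [420. 260.] 2249
side tipbox 0.55 [340. 173.] 1233
top [[376.1, 0.0, 324.2], [0.0, 376.1, 199.8], [0.0, 0.0, 1.0]] [[0.004, -1.0, 0.0], [-0.996, -0.004, -0.093], [0.093, 0.0, -0.996]] [-0.016, 0.579, 1.114] dict_keys(['color', 'depth', 'mtx', 'R', 't', 'shot'])
top bottle_a_c 0.53 [314. 251.] 284
top tube_a_c 0.47 [385. 250.] 156
top beaker_c 0.51 [260. 252.] 282
top tub 0.82 [435. 225.] 3226
top rack 0.64 [197. 214.] 1947
top rack 0.31 [290. 235.] 342
top tray 0.56 [314. 184.] 2655
top jar 0.79 [405. 152.] 815
top tipbox 0.82 [245. 157.] 1242
```

View pics/side0.png

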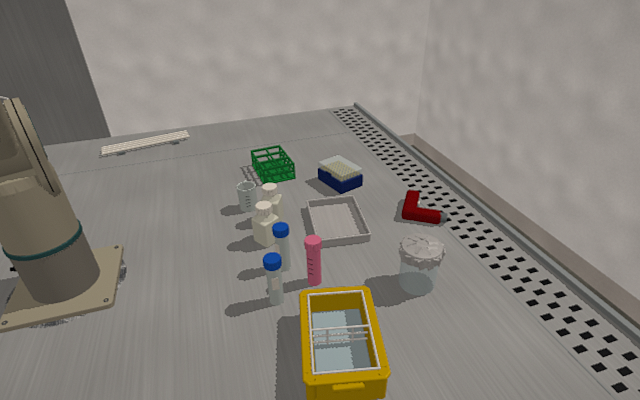

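View pics/top0.png

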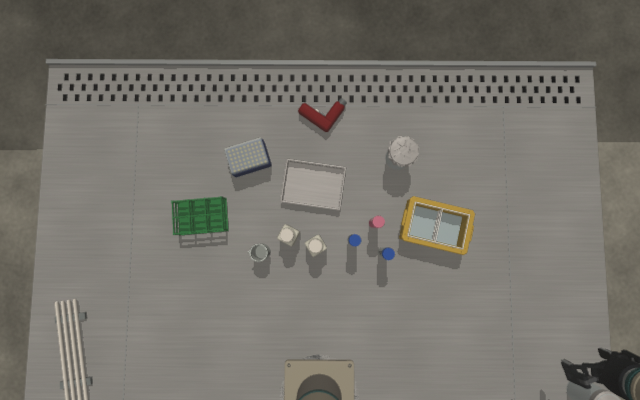

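```bash
cat > h.py <<'E'
import numpy as np,cv2,pickle
def cloud(p):
    d=p["depth"];v,u=np.mgrid[0:400,0:640];K=p["mtx"]
    c=np.stack([(u-K[0,2])/K[0,0]*d,(v-K[1,2])/K[1,1]*d,d],-1)
    W=(c-p["t"])@p["R"]
    W[d==0]=np.nan
    return W
def proj(p,X):
    c=p["R"]@np.array(X)+p["t"];q=p["mtx"]@c;return q[:2]/q[2]
def ray(p,uv,z):
    K=p["mtx"];d=p["R"].T@np.array([(uv[0]-K[0,2])/K[0,0],(uv[1]-K[1,2])/K[1,1],1]);o=-p["R"].T@p["t"]
    return o+d*(z-o[2])/d[2]
E
python3 - <<'E'
from h import *
p=pickle.load(open("top.pkl","rb"));s=pickle.load(open("side.pkl","rb"))
W=cloud(p);S=cloud(s);print("cams",-p["R"].T@p["t"],-s["R"].T@s["t"])
print("deck z",np.nanmedian(W[290:320,200:450,2]),np.nanmedian(S[250:280,130:220,2]))
def show(p,r,k,f):
    a=p["color"][r[1]:r[3],r[0]:r[2],::-1];cv2.imwrite(f,cv2.resize(a,None,fx=k,fy=k,interpolation=cv2.INTER_CUBIC))
show(p,(160,180,320,290),5,"pics/t_l.png");show(p,(320,180,480,290),5,"pics/t_r.png");show(s,(220,130,420,280),4,"pics/s_c.png")
def sel(u0,v0,u1,v1,W,z0,z1):
    w=W[v0:v1,u0:u1].reshape(-1,3);return w[(w[:,2]>z0)&(w[:,2]<z1)]
for n,(u,v) in dict(b1=(288,236),b2=(315,246),t1=(355,240),t2=(388,254),pink=(378,222)).items():
    w=sel(u-9,v-9,u+10,v+10,W,.09,.13);
    x,y=w[:,0],w[:,1];print(n,len(w),w.mean(0).round(4),((x.min()+x.max())/2).round(4),((y.min()+y.max())/2).round(4),(x.max()-x.min()).round(3),(y.max()-y.min()).round(3))
w=sel(245,235,275,265,W,.055,.09);x,y=w[:,0],w[:,1]
print("beaker",len(w),(x.min()+x.max())/2,(y.min()+y.max())/2,np.ptp(x),np.ptp(y),w[:,2].max())
# rects
for n,r,z0,z1 in(("tub",(395,190,480,260),.05,.075),("rack",(165,190,235,245),.045,.065),("tray",(275,155,352,215),.015,.035),("tip",(220,135,275,180),.04,.08)):
    w=sel(*r,W,z0,z1);R=cv2.minAreaRect((w[:,:2]*1000).astype(np.float32));print(n,len(w),np.round(R[0],1),np.round(R[1],1),round(R[2],2),np.median(w[:,2]))
w=sel(385,130,425,175,W,.08,.13);print("jar",w.mean(0),np.ptp(w,0))
w=sel(295,95,350,135,W,.02,.2);print("red",w.mean(0),w.max(0),w.min(0))
w=sel(50,290,95,400,W,.01,.2);print("bench",w.max(0),w.min(0))
E
```

```text
cams [ 0.47311088 -0.01359388  1.16286208] [ 0.35195792 -0.75945183  0.59714936]
deck z -6.896891672167415e-06 -0.00027370142632398225
b1 152 [0.4732 0.0921 0.1046] 0.4733 0.0923 0.036 0.037
b2 147 [0.443  0.0113 0.1045] 0.443 0.0107 0.036 0.036
t1 122 [ 0.4601 -0.098   0.1141] 0.4602 -0.0989 0.031 0.033
t2 132 [ 0.4231 -0.1903  0.1137] 0.4235 -0.1909 0.033 0.033
pink 123 [ 0.5113 -0.163   0.114 ] 0.5118 -0.1633 0.033 0.034
beaker 88 0.4214220371317906 0.17765230222108985 0.0486787384053764 0.054526723295757 0.07461150509137589
tub 1526 [ 504.2 -346.4] [210.1 135.6] 76.86 0.061785571212023556
rack 420 [530.2 361.7] [101.1 149.5] 5.31 0.054424998634526246
tray 396 [628.5  21.9] [185.5 135.4] 82.29 0.023426369098817214
tip 1116 [707.1 219.1] [ 86.9 116.4] 18.57 0.06186672656564071
jar [ 0.71294661 -0.23840566  0.10415288] [0.08839219 0.09075859 0.03140173]
red [ 0.8453262  -0.0082211   0.02986339] [0.89851575 0.06927265 0.03855183] [ 0.79535858 -0.07990917  0.02004241]
bench [0.28126502 0.79317847 0.02322567] [-0.00953027  0.67307155  0.01001049]
```

View pics/t_l.png

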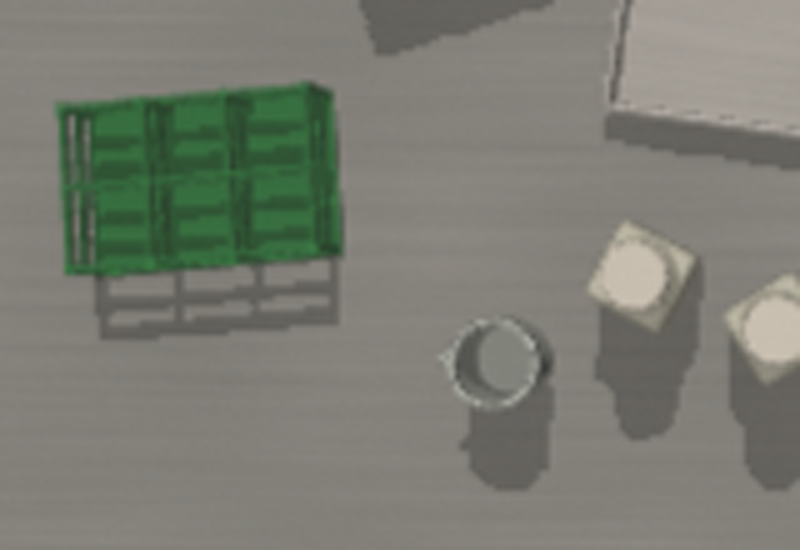

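View pics/t_r.png

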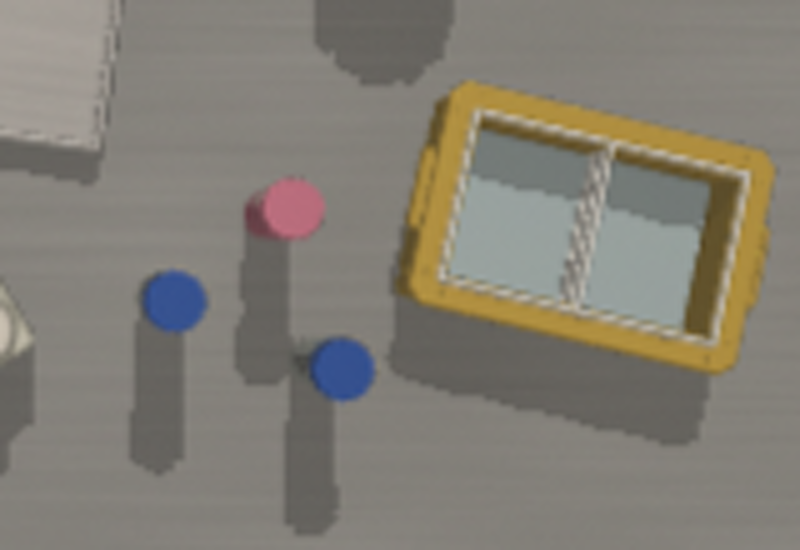

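View pics/s_c.png

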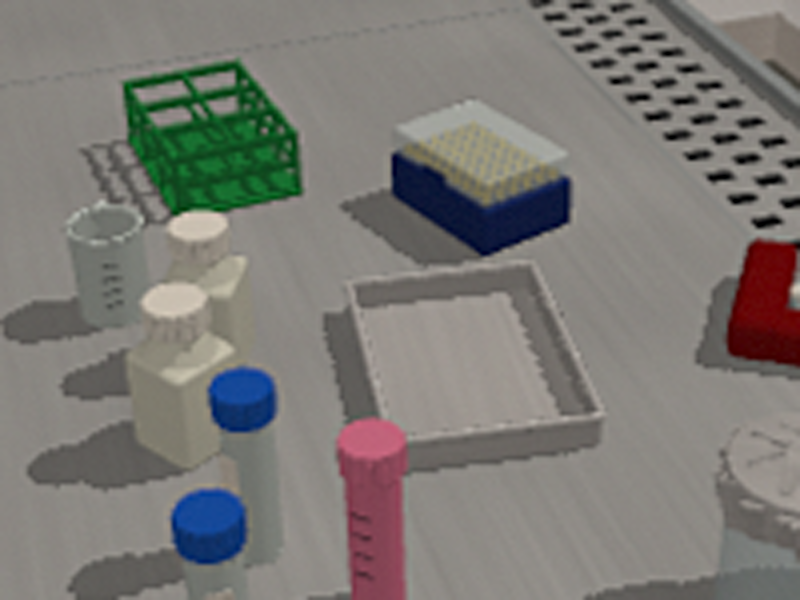

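```bash
cat >> h.py <<'E'
from scipy.spatial.transform import Rotation as Ro
def fr(c,yaw,q):
    a=np.radians(yaw);return np.array([c[0]+q[0]*np.cos(a)-q[1]*np.sin(a),c[1]+q[0]*np.sin(a)+q[1]*np.cos(a),q[2]])
TUB=((.5042,-.3464),-13.1);RACK=((.5302,.3617),5.3);TRAY=((.6285,.0219),-7.7)
E
python3 - <<'E'
from h import *
P={n:pickle.load(open(n+".pkl","rb")) for n in("top","side")}
W=cloud(P["top"])
for n,(u,v) in dict(b1=(288,236),b2=(315,246)).items():
    w=W[v-15:v+16,u-15:u+16].reshape(-1,3);w=w[(w[:,2]>.058)];R=cv2.minAreaRect((w[:,:2]*1000).astype(np.float32));print(n,R)
def poly(im,p,pts,k,o,col):
    q=np.array([(proj(p,x)+.5-o)*k for x in pts]);cv2.polylines(im,[np.int32(q*8)],True,col,1,cv2.LINE_AA,3)
def sq(c,y,cx,cy,wx,wy,z):return[fr(c,y,(cx+a*wx/2,cy+b*wy/2,z))for a,b in((1,1),(1,-1),(-1,-1),(-1,1))]
def circ(c,r,z):return[(c[0]+r*np.cos(t),c[1]+r*np.sin(t),z)for t in np.linspace(0,6.28,30)]
for n,o,sz,k in(("top",(160,150),(320,120),2.5),("side",(200,130),(230,270),2.2)):
    p=P[n];im=cv2.resize(p["color"][o[1]:o[1]+sz[1],o[0]:o[0]+sz[0],::-1],None,fx=k,fy=k,interpolation=cv2.INTER_CUBIC)
    f=lambda pts,col:poly(im,p,pts,k,np.array(o),col)
    f(sq(*TUB,0,0,.127,.188,.062),(0,0,255))
    for y in(-.04,.04):f(sq(*TUB,0,y,.095,.076,.062),(255,0,0))
    for x in(-.024,.024):
        for y in(-.048,0,.048):f(sq(*RACK,x,y,.045,.045,.055),(0,0,255))
    f(sq(*TRAY,0,0,.13,.18,.025),(0,0,255))
    f(sq((.473,.092),-29,0,0,.05,.05,.07),(0,0,255));f(sq((.443,.011),36,0,0,.05,.05,.07),(0,0,255))
    for c in((.4602,-.0985),(.4235,-.1907)):f(circ(c,.017,.115),(0,255,255))
    f(circ((.421,.176),.0255,.07),(0,0,255))
    cv2.imwrite(f"pics/ov_{n}.png",im)
E
```

```text
b1 ((473.6136779785156, 92.14825439453125), (49.513580322265625, 49.11975860595703), 63.79716110229492)
b2 ((443.2917785644531, 11.568138122558594), (49.4815559387207, 49.75281524658203), 32.201683044433594)
```

View pics/ov_top.png

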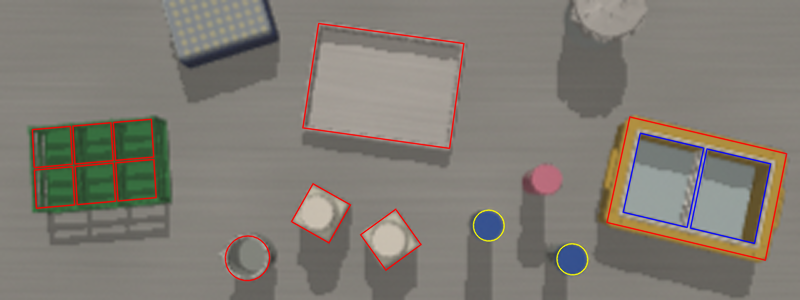

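View pics/ov_side.png

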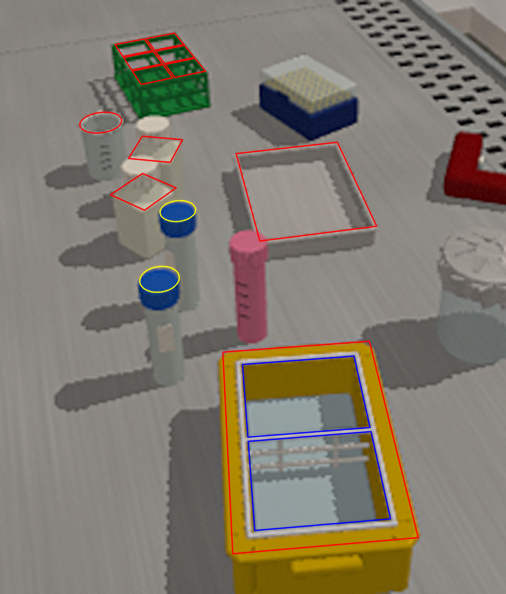

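```bash
cat > go.py <<'E'
import sys
from h import *
from station import *
def go(x,y,z,phi):
    s=get_state();R=Ro.from_quat(s["tool_rot"]);M=R.as_matrix()
    cur=np.degrees(np.arctan2(M[1,1],M[0,1]))
    phi=cur+((phi-cur+90)%180-90)
    a=np.radians(phi);T=np.array([[0,np.cos(a),np.sin(a)],[0,np.sin(a),-np.cos(a)],[-1,0,0]])
    d=M.T@(np.array([x,y,z])-s["tool_pos"]);r=Ro.from_matrix(M.T@T).as_rotvec()
    print("t%.2f pos"%s["time"],s["tool_pos"].round(4),"jaw%.1f"%cur,"tilt",np.degrees(np.arccos(-M[2,0])).round(2),"w%.3f"%s["width"],"F",s["wrist_force"].round(1),"q",s["qpos"].round(2))
    print("shift",(d/.4).round(4).tolist(),"turn",(r/2/np.pi).round(4).tolist(),"rows>=%.1f"%max(np.linalg.norm(d)/.05,np.degrees(np.linalg.norm(r))/8.59))
if __name__=="__main__":go(*map(float,sys.argv[1:5]))
E
python3 go.py .443 .0113 .22 124
```

```text
t0.90 pos [ 0.1876 -0.6223  0.2453] jaw-73.2 tilt 0.0 w1.001 F [-0.8 -0.3  0.4] q [ 1.21  0.63  0.04  1.52 -0.03  1.   -0.02]
shift [0.0633, -1.3324, -1.0684] turn [-0.0478, -0.0, -0.0] rows>=13.7
```

Emit:
{"name": "servo_tool", "arguments": {"motion": [[[0.03,-0.95,-0.76],[-0.034,0,0],1],[[0.03,-0.95,-0.76],[-0.034,0,0],1],[[0.03,-0.95,-0.76],[-0.034,0,0],1],[[0.03,-0.95,-0.76],[-0.034,0,0],1],[[0.03,-0.95,-0.76],[-0.034,0,0],1],[[0.03,-0.95,-0.76],[-0.034,0,0],1],[[0.03,-0.95,-0.76],[-0.034,0,0],1],[[0.03,-0.95,-0.76],[-0.034,0,0],1],[[0.03,-0.95,-0.76],[-0.034,0,0],1],[[0.03,-0.95,-0.76],[-0.034,0,0],1]], "grip_force": 30}}

```text
time: 1.9
tool_pos: [0.37, -0.1679, 0.2336]
tool_rot: [0.685, 0.178, -0.684, 0.178]
wrist_force: [0.2, -0.5, 0.1]
width: 0.999
```

```bash
python3 go.py .443 .0113 .20 124
```

```text
t1.90 pos [ 0.37   -0.1679  0.2336] jaw-60.8 tilt 0.07 w0.999 F [ 0.2 -0.5  0.1] q [ 0.42  0.31 -0.09  2.17  0.04  0.67 -0.75]
shift [0.0844, -0.3023, -0.3776] turn [-0.0135, -0.0002, -0.0001] rows>=3.9
```

Emit:
{"name": "servo_tool", "arguments": {"motion": [[[0.085,-0.3,-0.377],[-0.0135,0,0],1],[[0.085,-0.3,-0.377],[-0.0135,0,0],1],[[0.085,-0.3,-0.377],[-0.0135,0,0],1],[[0.085,-0.3,-0.377],[-0.0135,0,0],1],[[0.085,-0.3,-0.377],[-0.0135,0,0],1],[[0.085,-0.3,-0.377],[-0.0135,0,0],1],[[0.085,-0.3,-0.377],[-0.0135,0,0],1]]}}

```text
time: 2.6
tool_pos: [0.4422, 0.006, 0.1994]
tool_rot: [-0.676, -0.205, 0.677, -0.206]
wrist_force: [-0.3, 0.3, -0.3]
width: 1.0
```

```bash
python3 go.py .443 .0113 .064 124
```

```text
t2.60 pos [0.4422 0.006  0.1994] jaw-56.2 tilt 0.05 w1.000 F [-0.3  0.3 -0.3] q [ 0.01  0.41 -0.12  2.12  0.09  0.61 -1.15]
shift [0.3385, -0.0101, -0.0092] turn [-0.0006, 0.0001, -0.0001] rows>=2.7
```

Emit:
{"name": "servo_tool", "arguments": {"motion": [[[0.05,-0.01,-0.009],[0,0,0],1],[[0.1,-0.01,-0.009],[0,0,0],1],[[0.15,-0.01,-0.009],[0,0,0],1],[[0.15,-0.01,-0.009],[0,0,0],1]]}}

```text
time: 3.0
tool_pos: [0.4416, 0.0106, 0.138]
tool_rot: [-0.675, -0.205, 0.678, -0.205]
wrist_force: [-0.6, -0.1, 0.5]
width: 0.997
```

```bash
python3 - <<'E'
from go import *
p=read_camera("side");cv2.imwrite("pics/s1.png",cv2.resize(p["color"][150:300,200:400,::-1],None,fx=4,fy=4))
go(.443,.0113,.064,124)
E
```

```text
t3.05 pos [0.4425 0.0109 0.139 ] jaw-56.3 tilt 0.14 w1.000 F [0.5 0.3 0.1] q [-0.02  0.52 -0.1   2.18  0.12  0.45 -1.19]
shift [0.1875, -0.0, -0.0021] turn [-0.0008, 0.0004, 0.0001] rows>=1.5
```

View pics/s1.png

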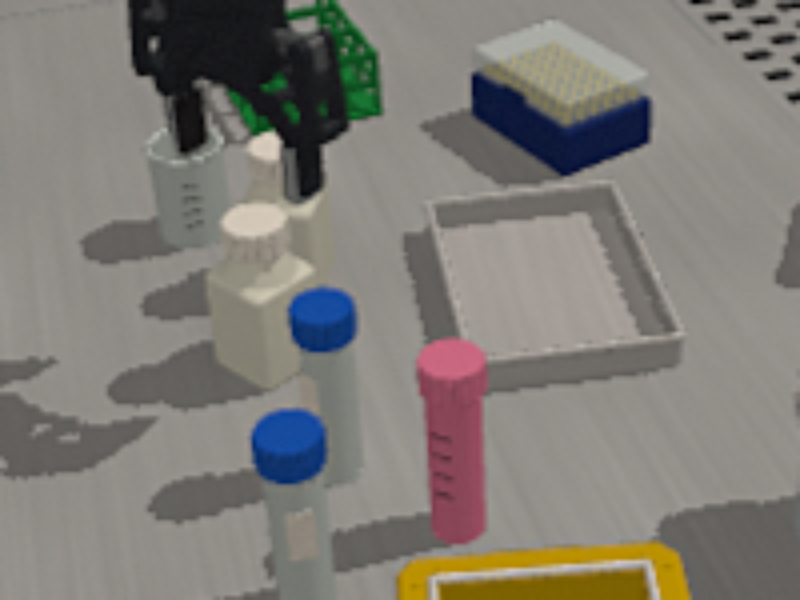

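The fingers (tips near (190,150) and (310,195) in the crop) stand astride the front bottle's cap at (255,225). Going down on it.

Emit:
{"name": "servo_tool", "arguments": {"motion": [[[0.06,0,-0.002],[-0.0008,0,0],1],[[0.12,0,-0.002],[-0.0008,0,0],1],[[0.187,0,-0.002],[-0.0008,0,0],1],[[0.187,0,-0.002],[-0.0008,0,0],1],[[0.187,0,-0.002],[-0.0008,0,0],0.4],[[0.187,0,-0.002],[-0.0008,0,0],0.4],[[0.187,0,-0.002],[-0.0008,0,0],0.4],[[0.187,0,-0.002],[-0.0008,0,0],0.4],[[0.187,0,-0.002],[-0.0008,0,0],0.4],[[0.187,0,-0.002],[-0.0008,0,0],0.4]], "grip_force": 30}}

```text
time: 4.05
tool_pos: [0.4451, 0.013, 0.0662]
tool_rot: [0.677, 0.207, -0.675, 0.208]
wrist_force: [-0.3, -0.3, 6.3]
width: 0.581
```

```bash
python3 go.py .443 .0113 .064 124
```

```text
t4.05 pos [0.4451 0.013  0.0662] jaw-55.9 tilt 0.17 w0.581 F [-0.3 -0.3  6.3] q [-0.05  0.68 -0.06  2.22  0.15  0.25 -1.22]
shift [0.0055, 0.0004, 0.0067] turn [0.0004, -0.0004, -0.0003] rows>=0.1
```

Emit:
{"name": "servo_tool", "arguments": {"motion": [[[-0.02,0,0],[0,0,0],0.4],[[-0.06,0,0],[0,0,0],0.4],[[-0.12,0,0],[0,0,0],0.4],[[-0.2,0,0],[0,0,0],0.4],[[-0.28,0,0],[0,0,0],0.4],[[-0.34,0,0],[0,0,0],0.4],[[-0.34,0,0],[0,0,0],0.4],[[-0.34,0,0],[0,0,0],0.4]]}}

```text
time: 4.85
tool_pos: [0.4441, 0.013, 0.2013]
tool_rot: [0.677, 0.207, -0.675, 0.208]
wrist_force: [-0.3, 1.1, -1.5]
width: 0.581
```

```bash
python3 - <<'E'
from go import *
b=fr(*TUB,(0,-.04,0));print(b,fr(*TUB,(0,.04,0)));go(b[0],b[1],.2,-13.1)
E
```

```text
[ 0.49513395 -0.38535904  0.        ] [ 0.51326605 -0.30744096  0.        ]
t4.85 pos [0.4441 0.013  0.2013] jaw-55.8 tilt 0.1 w0.581 F [-0.3  1.1 -1.5] q [ 0.01  0.41 -0.14  2.11  0.09  0.62 -1.17]
shift [0.0036, 0.8956, 0.4536] turn [-0.1187, -0.0002, -0.0002] rows>=8.0
```

Emit:
{"name": "servo_tool", "arguments": {"motion": [[[0,0.04,0.02],[-0.006,0,0],0.4],[[0,0.12,0.06],[-0.016,0,0],0.4],[[0,0.21,0.106],[-0.028,0,0],0.4],[[0,0.31,0.157],[-0.041,0,0],0.4],[[0,0.41,0.208],[-0.054,0,0],0.4],[[0,0.51,0.258],[-0.068,0,0],0.4],[[0,0.61,0.309],[-0.081,0,0],0.4],[[0,0.71,0.36],[-0.094,0,0],0.4],[[0,0.8,0.405],[-0.106,0,0],0.4],[[0,0.86,0.436],[-0.114,0,0],0.4],[[0.003,0.895,0.453],[-0.1187,0,0],0.4],[[0.003,0.895,0.453],[-0.1187,0,0],0.4]]}}

```text
time: 6.05
tool_pos: [0.4934, -0.3873, 0.1969]
tool_rot: [-0.554, -0.439, 0.555, -0.438]
wrist_force: [-0.3, 0.3, -1.4]
width: 0.579
```

```bash
python3 go.py .4951 -.3854 .15 -13.1
```

```text
t6.05 pos [ 0.4934 -0.3873  0.1969] jaw-13.3 tilt 0.17 w0.579 F [-0.3  0.3 -1.4] q [ 0.82  0.67 -0.34  1.63  0.27  0.9   0.15]
shift [0.1173, 0.0033, -0.0056] turn [-0.0007, -0.0, 0.0005] rows>=0.9
```

Emit:
{"name": "servo_tool", "arguments": {"motion": [[[0.06,0.003,-0.0055],[-0.0007,0,0.0005],0.4],[[0.118,0.003,-0.0055],[-0.0007,0,0.0005],0.4],[[0.118,0.003,-0.0055],[-0.0007,0,0.0005],0.4],[[0.118,0.003,-0.0055],[-0.0007,0,0.0005],0.4]]}}

```text
time: 6.45
tool_pos: [0.4967, -0.3815, 0.1516]
tool_rot: [0.553, 0.441, -0.552, 0.441]
wrist_force: [-0.4, 0.4, -0.4]
width: 0.58
```

```bash
python3 - <<'E'
from go import *
for n,(a,b,c,d) in dict(top=(160,280,360,520),side=(230,400,250,470)).items():
    p=read_camera(n);cv2.imwrite(f"pics/{n}2.png",cv2.resize(p["color"][a:b,c:d,::-1],None,fx=3.5,fy=3.5))
go(.4951,-.3854,.0892,-13.1)
E
```

```text
t6.55 pos [ 0.4977 -0.3826  0.1531] jaw-12.8 tilt 0.26 w0.581 F [-0.9 -1.1 -1. ] q [ 0.81  0.72 -0.32  1.67  0.29  0.8   0.13]
shift [0.1598, -0.0054, 0.0081] turn [0.0008, 0.0, -0.0007] rows>=1.3
```

View pics/side2.png

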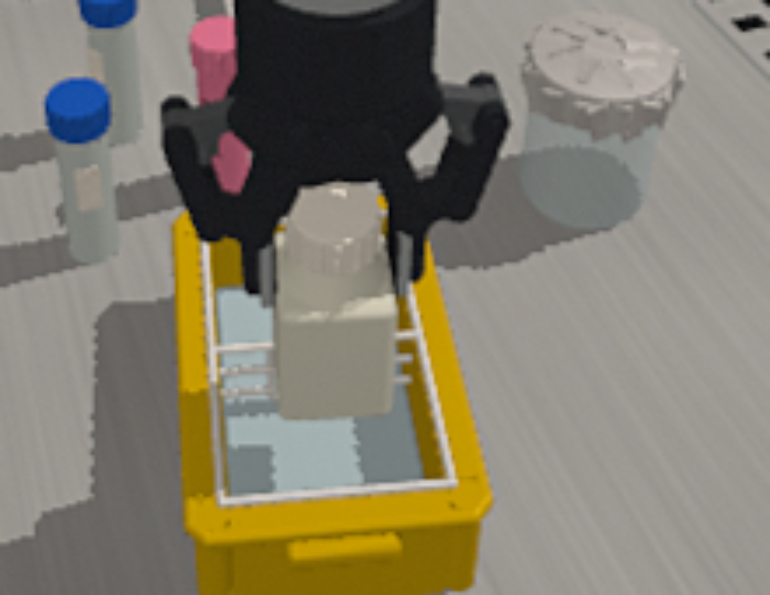

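View pics/top2.png

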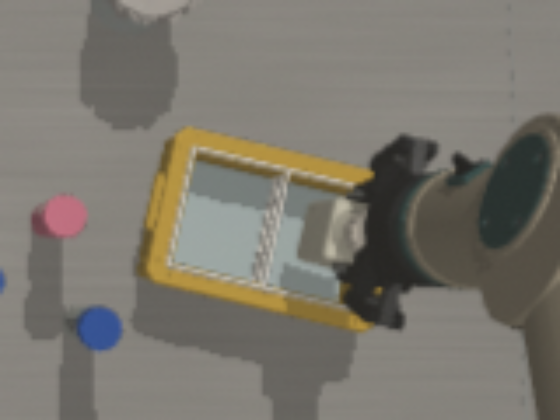

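The bottle hangs upright and square over the far bay, clear of the divider (side crop bottle foot near (335,410)). Lowering.

Emit:
{"name": "servo_tool", "arguments": {"motion": [[[0.06,-0.0035,0.006],[0.0005,0,0],0.4],[[0.11,-0.0035,0.006],[0.0005,0,0],0.4],[[0.135,-0.0035,0.006],[0.0005,0,0],0.4],[[0.145,-0.0035,0.006],[0.0005,0,0],0.4],[[0.15,-0.0035,0.006],[0.0005,0,0],0.4],[[0.154,-0.0035,0.006],[0.0005,0,0],0.4],[[0.154,-0.0035,0.006],[0.0005,0,0],0.4]]}}

```text
time: 7.25
tool_pos: [0.4956, -0.3853, 0.0912]
tool_rot: [0.554, 0.439, -0.553, 0.441]
wrist_force: [0.5, -0.4, -1.6]
width: 0.578
```

```bash
python3 go.py .4951 -.3854 .0882 -13.1
```

```text
t7.25 pos [ 0.4956 -0.3853  0.0912] jaw-13.0 tilt 0.24 w0.578 F [ 0.5 -0.4 -1.6] q [ 0.79  0.8  -0.29  1.7   0.33  0.68  0.1 ]
shift [0.0074, -0.0012, 0.0005] turn [0.0002, 0.0001, -0.0007] rows>=0.1
```

Emit:
{"name": "servo_tool", "arguments": {"motion": [[[0.003,0,0],[0,0,0],0.4],[[0.005,0,0],[0,0,0],0.4],[[0.0075,0,0],[0,0,0],0.4],[[0.0075,0,0],[0,0,0],0.4]]}}

```text
time: 7.65
tool_pos: [0.4953, -0.3853, 0.0883]
tool_rot: [0.554, 0.439, -0.553, 0.441]
wrist_force: [-1.0, 1.0, 3.8]
width: 0.579
```

Emit:
{"name": "servo_tool", "arguments": {"motion": [[[0,0,0],[0,0,0],0.75],[[0,0,0],[0,0,0],0.75],[[0,0,0],[0,0,0],0.75],[[-0.03,0,0],[0,0,0],0.8],[[-0.1,0,0],[0,0,0],0.8],[[-0.2,0,0],[0,0,0],0.8],[[-0.28,0,0],[0,0,0],1],[[-0.28,0,0],[0,0,0],1]]}}

```text
time: 8.45
tool_pos: [0.4979, -0.3866, 0.2055]
tool_rot: [0.555, 0.436, -0.552, 0.444]
wrist_force: [0.6, -0.8, -0.2]
width: 1.001
```

```bash
python3 go.py .4732 .0922 .19 -28
```

```text
t8.45 pos [ 0.4979 -0.3866  0.2055] jaw-13.0 tilt 0.76 w1.001 F [ 0.6 -0.8 -0.2] q [ 0.83  0.66 -0.35  1.62  0.27  0.9   0.15]
shift [0.0302, -0.3305, -1.1524] turn [0.0416, 0.0003, -0.0021] rows>=9.6
```

Emit:
{"name": "servo_tool", "arguments": {"motion": [[[0,-0.028,-0.1],[0.0036,0,0],1],[[0,-0.063,-0.22],[0.008,0,0],1],[[0,-0.097,-0.34],[0.0123,0,0],1],[[0,-0.132,-0.46],[0.0166,0,0],1],[[0,-0.166,-0.58],[0.021,0,0],1],[[0,-0.2,-0.7],[0.025,0,0],1],[[0,-0.235,-0.82],[0.03,0,0],1],[[0,-0.264,-0.92],[0.033,0,0],1],[[0,-0.281,-0.98],[0.0354,0,-0.001],1],[[0,-0.281,-0.98],[0.0354,0,-0.001],1]]}}

```text
time: 9.45
tool_pos: [0.4736, 0.0269, 0.1996]
tool_rot: [0.598, 0.38, -0.598, 0.377]
wrist_force: [0.3, 0.7, -0.5]
width: 1.0
```

```bash
python3 go.py .4732 .0922 .14 -28
```

```text
t9.45 pos [0.4736 0.0269 0.1996] jaw-25.4 tilt 0.24 w1.000 F [ 0.3  0.7 -0.5] q [ 0.09  0.46 -0.29  2.04  0.2   0.67 -0.76]
shift [0.1495, -0.0702, -0.1468] turn [0.0073, -0.0004, 0.0006] rows>=1.8
```

Emit:
{"name": "servo_tool", "arguments": {"motion": [[[0.03,-0.04,-0.09],[0.004,0,0],1],[[0.08,-0.07,-0.147],[0.0073,0,0],1],[[0.13,-0.07,-0.147],[0.0073,0,0],1],[[0.15,-0.07,-0.147],[0.0073,0,0],1],[[0.15,-0.07,-0.147],[0.0073,0,0],1]]}}

```text
time: 9.95
tool_pos: [0.4732, 0.0859, 0.1384]
tool_rot: [-0.606, -0.363, 0.609, -0.361]
wrist_force: [1.0, 0.1, 0.4]
width: 1.001
```

```bash
python3 go.py .4732 .0922 .066 -28
```

```text
t9.95 pos [0.4732 0.0859 0.1384] jaw-28.5 tilt 0.31 w1.001 F [1.  0.1 0.4] q [-0.08  0.57 -0.22  2.07  0.24  0.53 -0.97]
shift [0.181, -0.0067, -0.0142] turn [-0.0013, 0.0004, 0.0008] rows>=1.5
```

Emit:
{"name": "servo_tool", "arguments": {"motion": [[[0,-0.005,-0.012],[-0.001,0,0],1],[[0.04,-0.005,-0.012],[-0.001,0,0],1],[[0.04,-0.005,-0.012],[-0.001,0,0],1]]}}

```text
time: 10.25
tool_pos: [0.4743, 0.0921, 0.1231]
tool_rot: [-0.605, -0.365, 0.607, -0.363]
wrist_force: [-0.8, 0.8, 0.1]
width: 1.002
```

```bash
python3 go.py .4732 .0922 .066 -28
```

```text
t10.25 pos [0.4743 0.0921 0.1231] jaw-28.1 tilt 0.21 w1.002 F [-0.8  0.8  0.1] q [-0.1   0.6  -0.21  2.08  0.25  0.49 -0.99]
shift [0.1429, -0.002, 0.001] turn [-0.0002, 0.0001, 0.0006] rows>=1.1
```

Emit:
{"name": "servo_tool", "arguments": {"motion": [[[0.06,-0.001,0],[0,0,0],1],[[0.11,-0.001,0],[0,0,0],1],[[0.143,-0.001,0],[0,0,0],1],[[0.143,-0.001,0],[0,0,0],1],[[0.143,-0.001,0],[0,0,0],0.4],[[0.143,-0.001,0],[0,0,0],0.4],[[0.143,-0.001,0],[0,0,0],0.4],[[0.143,-0.001,0],[0,0,0],0.4],[[0.143,-0.001,0],[0,0,0],0.4],[[0.143,-0.001,0],[0,0,0],0.4]], "grip_force": 30}}

```text
time: 11.25
tool_pos: [0.4745, 0.0931, 0.0672]
tool_rot: [0.606, 0.365, -0.606, 0.363]
wrist_force: [-0.7, -0.2, 6.4]
width: 0.579
```

Emit:
{"name": "servo_tool", "arguments": {"motion": [[[-0.02,0,0],[0,0,0],0.4],[[-0.06,0,0],[0,0,0],0.4],[[-0.12,0,0],[0,0,0],0.4],[[-0.2,0,0],[0,0,0],0.4],[[-0.28,0,0],[0,0,0],0.4],[[-0.34,0,0],[0,0,0],0.4],[[-0.34,0,0],[0,0,0],0.4],[[-0.34,0,0],[0,0,0],0.4]]}}

```text
time: 12.05
tool_pos: [0.4742, 0.0924, 0.2025]
tool_rot: [-0.606, -0.365, 0.607, -0.363]
wrist_force: [-0.4, 0.4, -2.1]
width: 0.577
```

```bash
python3 go.py .5133 -.3074 .2 -13.1
```

```text
t12.05 pos [0.4742 0.0924 0.2025] jaw-28.1 tilt 0.13 w0.577 F [-0.4  0.4 -2.1] q [-0.05  0.47 -0.28  2.01  0.19  0.69 -0.94]
shift [0.0048, 0.5566, 0.8359] turn [-0.0416, -0.0001, 0.0004] rows>=8.0
```

Emit:
{"name": "servo_tool", "arguments": {"motion": [[[0,0.028,0.042],[-0.002,0,0],0.4],[[0,0.078,0.117],[-0.006,0,0],0.4],[[0,0.134,0.2],[-0.01,0,0],0.4],[[0,0.195,0.293],[-0.0146,0,0],0.4],[[0,0.256,0.385],[-0.019,0,0],0.4],[[0,0.317,0.477],[-0.0237,0,0],0.4],[[0,0.378,0.568],[-0.028,0,0],0.4],[[0,0.44,0.66],[-0.033,0,0],0.4],[[0,0.495,0.744],[-0.037,0,0],0.4],[[0.002,0.535,0.803],[-0.04,0,0],0.4],[[0.004,0.556,0.835],[-0.0416,0,0],0.4],[[0.004,0.556,0.835],[-0.0416,0,0],0.4]]}}

```text
time: 13.25
tool_pos: [0.5117, -0.3094, 0.1975]
tool_rot: [-0.553, -0.44, 0.556, -0.437]
wrist_force: [-0.5, 0.3, -1.9]
width: 0.576
```

```bash
python3 go.py .5133 -.3074 .15 -13.1
```

```text
t13.25 pos [ 0.5117 -0.3094  0.1975] jaw-13.3 tilt 0.37 w0.576 F [-0.5  0.3 -1.9] q [ 0.71  0.63 -0.34  1.71  0.27  0.86  0.02]
shift [0.1187, 0.0035, -0.0057] turn [-0.0006, -0.0, 0.001] rows>=1.0
```

Emit:
{"name": "servo_tool", "arguments": {"motion": [[[0.06,0.001,-0.002],[0,0,0],0.4],[[0.118,0.001,-0.002],[0,0,0],0.4],[[0.118,0.001,-0.002],[0,0,0],0.4],[[0.118,0.001,-0.002],[0,0,0],0.4],[[0.118,0.001,-0.002],[0,0,0],0.4]]}}

```text
time: 13.75
tool_pos: [0.5147, -0.3053, 0.1535]
tool_rot: [-0.553, -0.441, 0.554, -0.439]
wrist_force: [0.7, 0.4, -2.5]
width: 0.574
```

```bash
python3 - <<'E'
from go import *
for n,(a,b,c,d) in dict(top=(160,280,360,520),side=(230,400,250,470)).items():
    p=read_camera(n);cv2.imwrite(f"pics/{n}3.png",cv2.resize(p["color"][a:b,c:d,::-1],None,fx=3.5,fy=3.5))
go(.5133,-.3074,.0902,-13.1)
E
```

```text
t13.85 pos [ 0.5147 -0.3059  0.1538] jaw-13.1 tilt 0.06 w0.577 F [ 0.5  0.4 -1.7] q [ 0.69  0.68 -0.32  1.75  0.3   0.76 -0.01]
shift [0.159, -0.0025, 0.0046] turn [0.0001, -0.0, 0.0002] rows>=1.3
```

View pics/side3.png

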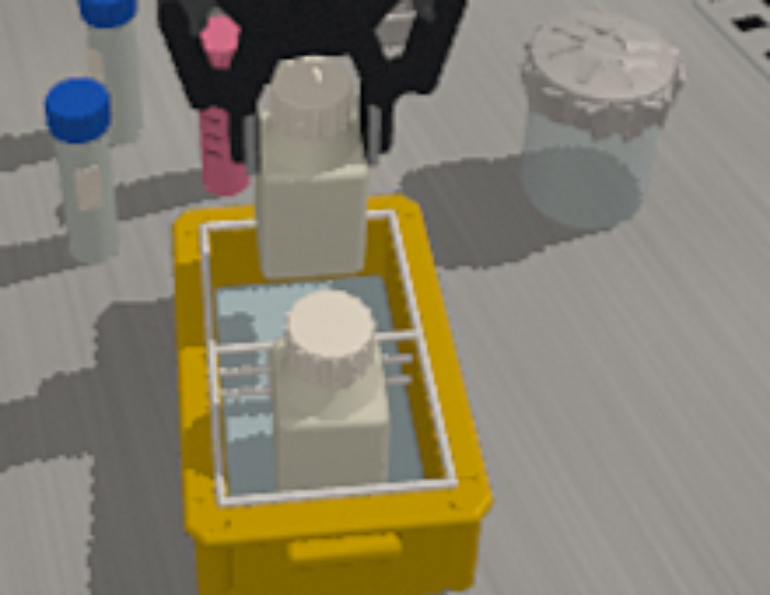

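View pics/top3.png

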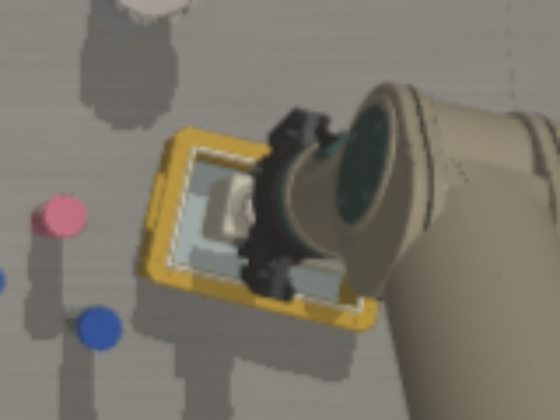

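The first bottle stands in the far bay (cap at (330,325) in the side crop). The second hangs over the near bay, foot at about (310,270). Lowering it.

Emit:
{"name": "servo_tool", "arguments": {"motion": [[[0.06,-0.0025,0.0045],[0,0,0],0.4],[[0.11,-0.0025,0.0045],[0,0,0],0.4],[[0.135,-0.0025,0.0045],[0,0,0],0.4],[[0.145,-0.0025,0.0045],[0,0,0],0.4],[[0.15,-0.0025,0.0045],[0,0,0],0.4],[[0.154,-0.0025,0.0045],[0,0,0],0.4],[[0.154,-0.0025,0.0045],[0,0,0],0.4]]}}

```text
time: 14.55
tool_pos: [0.5129, -0.3075, 0.0916]
tool_rot: [-0.553, -0.44, 0.554, -0.439]
wrist_force: [-0.2, 0.2, -1.3]
width: 0.578
```

```bash
python3 go.py .5133 -.3074 .0892 -13.1
```

```text
t14.55 pos [ 0.5129 -0.3075  0.0916] jaw-13.1 tilt 0.11 w0.578 F [-0.2  0.2 -1.3] q [ 0.67  0.77 -0.29  1.78  0.34  0.64 -0.04]
shift [0.006, 0.001, -0.0005] turn [0.0001, -0.0001, 0.0003] rows>=0.0
```

Emit:
{"name": "servo_tool", "arguments": {"motion": [[[0.003,0,0],[0,0,0],0.4],[[0.005,0,0],[0,0,0],0.4],[[0.007,0,0],[0,0,0],0.4],[[0.007,0,0],[0,0,0],0.4]]}}

```text
time: 14.95
tool_pos: [0.5126, -0.3075, 0.0893]
tool_rot: [-0.553, -0.441, 0.554, -0.439]
wrist_force: [-1.7, 0.1, 5.5]
width: 0.575
```

Emit:
{"name": "servo_tool", "arguments": {"motion": [[[0,0,0],[0,0,0],0.75],[[0,0,0],[0,0,0],0.75],[[0,0,0],[0,0,0],0.75],[[-0.03,0,0],[0,0,0],0.8],[[-0.1,0,0],[0,0,0],0.8],[[-0.2,0,0],[0,0,0],0.8],[[-0.28,0,0],[0,0,0],1],[[-0.28,0,0],[0,0,0],1]]}}

```text
time: 15.75
tool_pos: [0.5159, -0.3087, 0.2058]
tool_rot: [0.555, 0.438, -0.553, 0.442]
wrist_force: [0.5, -0.7, 0.3]
width: 0.998
```

```bash
python3 go.py .4235 -.1907 .17 -40
```

```text
t15.75 pos [ 0.5159 -0.3087  0.2058] jaw-13.1 tilt 0.4 w0.998 F [ 0.5 -0.7  0.3] q [ 0.71  0.62 -0.35  1.7   0.27  0.86  0.02]
shift [0.0872, -0.2922, -0.2352] turn [0.0748, 0.0, -0.0011] rows>=3.1
```

Emit:
{"name": "servo_tool", "arguments": {"motion": [[[0,-0.07,-0.06],[0.02,0,0],1],[[0.02,-0.15,-0.12],[0.038,0,0],1],[[0.04,-0.23,-0.18],[0.056,0,-0.001],1],[[0.06,-0.27,-0.22],[0.07,0,-0.001],1],[[0.08,-0.29,-0.234],[0.0748,0,-0.001],1],[[0.087,-0.29,-0.234],[0.0748,0,-0.001],1],[[0.087,-0.29,-0.234],[0.0748,0,-0.001],1],[[0.087,-0.29,-0.234],[0.0748,0,-0.001],1]]}}

```text
time: 16.55
tool_pos: [0.4217, -0.1908, 0.1661]
tool_rot: [-0.639, -0.301, 0.643, -0.297]
wrist_force: [0.6, -1.1, -0.4]
width: 1.0
```

```bash
python3 - <<'E'
from go import *
go(.4235,-.1907,.106,-40)
p=read_camera("side");cv2.imwrite("pics/side4.png",cv2.resize(p["color"][190:340,230:430,::-1],None,fx=4,fy=4))
E
```

```text
t16.55 pos [ 0.4217 -0.1908  0.1661] jaw-40.0 tilt 0.46 w1.000 F [ 0.6 -1.1 -0.4] q [ 0.51  0.5  -0.21  2.09  0.18  0.57 -0.52]
shift [0.1502, 0.0045, -0.0035] turn [-0.0, 0.0003, 0.0013] rows>=1.2
```

View pics/side4.png

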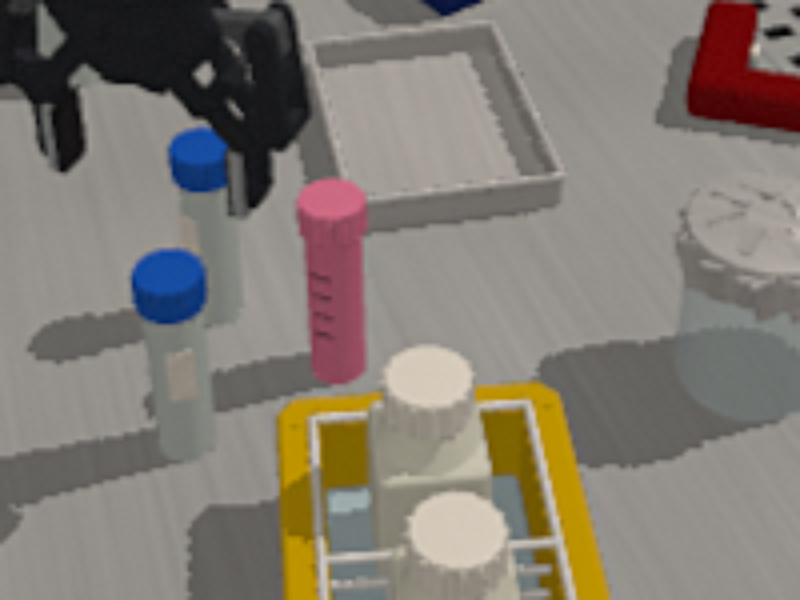

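The gripper stands over the front blue-capped tube (cap at (170,285)); the pink look-alike at (335,215) is outside the fingers. Both bottles stand in the tub.

Emit:
{"name": "servo_tool", "arguments": {"motion": [[[0.03,0.0045,-0.0035],[0,0,0.001],0.75],[[0.08,0.0045,-0.0035],[0,0,0.001],0.75],[[0.12,0.0045,-0.0035],[0,0,0.001],0.75],[[0.15,0.0045,-0.0035],[0,0,0.001],0.75],[[0.15,0.0045,-0.0035],[0,0,0.001],0.75],[[0.15,0.0045,-0.0035],[0,0,0.001],0.2],[[0.15,0.0045,-0.0035],[0,0,0.001],0.2],[[0.15,0.0045,-0.0035],[0,0,0.001],0.2],[[0.15,0.0045,-0.0035],[0,0,0.001],0.2],[[0.15,0.0045,-0.0035],[0,0,0.001],0.2],[[0.15,0.0045,-0.0035],[0,0,0.001],0.2]], "grip_force": 30}}

```text
time: 17.7
tool_pos: [0.4232, -0.1902, 0.1066]
tool_rot: [-0.64, -0.299, 0.642, -0.299]
wrist_force: [-0.7, -0.3, 6.0]
width: 0.384
```

```bash
python3 go.py .4235 -.1907 .106 -40
```

```text
t17.70 pos [ 0.4232 -0.1902  0.1066] jaw-40.0 tilt 0.11 w0.384 F [-0.7 -0.3  6. ] q [ 0.47  0.61 -0.16  2.14  0.23  0.41 -0.57]
shift [0.0015, 0.0013, 0.0005] turn [-0.0, 0.0003, 0.0001] rows>=0.0
```

Emit:
{"name": "servo_tool", "arguments": {"motion": [[[-0.02,0,0],[0,0,0],0.2],[[-0.06,0,0],[0,0,0],0.2],[[-0.12,0,0],[0,0,0],0.2],[[-0.2,0,0],[0,0,0],0.2],[[-0.28,0,0],[0,0,0],0.2],[[-0.345,0,0],[0,0,0],0.2],[[-0.345,0,0],[0,0,0],0.2],[[-0.345,0,0],[0,0,0],0.2]]}}

```text
time: 18.5
tool_pos: [0.4228, -0.1898, 0.2442]
tool_rot: [-0.64, -0.299, 0.642, -0.299]
wrist_force: [-0.5, 0.1, -1.6]
width: 0.388
```

```bash
python3 - <<'E'
from go import *
a=fr(*RACK,(-.024,.048,0));print(a,fr(*RACK,(-.024,-.048,0)));go(a[0],a[1],.242,-30)
E
```

```text
[0.50186882 0.40727789 0.        ] [0.5107364  0.31168832 0.        ]
t18.50 pos [ 0.4228 -0.1898  0.2442] jaw-40.0 tilt 0.17 w0.388 F [-0.5  0.1 -1.6] q [ 0.54  0.38 -0.25  2.01  0.13  0.77 -0.48]
shift [0.0044, -0.8082, -1.2706] turn [-0.0278, 0.0003, 0.0004] rows>=12.0
```

Emit:
{"name": "servo_tool", "arguments": {"motion": [[[0,-0.03,-0.05],[-0.001,0,0],0.2],[[0,-0.08,-0.126],[-0.003,0,0],0.2],[[0,-0.14,-0.22],[-0.005,0,0],0.2],[[0,-0.2,-0.314],[-0.007,0,0],0.2],[[0,-0.26,-0.409],[-0.009,0,0],0.2],[[0,-0.32,-0.503],[-0.011,0,0],0.2],[[0,-0.38,-0.597],[-0.013,0,0],0.2],[[0,-0.44,-0.692],[-0.015,0,0],0.2],[[0,-0.5,-0.786],[-0.017,0,0],0.2],[[0,-0.555,-0.873],[-0.019,0,0],0.2],[[0,-0.59,-0.928],[-0.02,0,0],0.2],[[0,-0.61,-0.959],[-0.021,0,0],0.2]]}}

```text
time: 19.7
tool_pos: [0.4814, 0.2633, 0.2419]
tool_rot: [-0.617, -0.343, 0.621, -0.341]
wrist_force: [-0.2, -0.4, -1.4]
width: 0.382
```

```bash
python3 go.py .5019 .4073 .242 -30
```

```text
t19.70 pos [0.4814 0.2633 0.2419] jaw-32.2 tilt 0.38 w0.382 F [-0.2 -0.4 -1.4] q [-0.32  0.51 -0.34  1.8   0.2   0.88 -1.31]
shift [-0.0005, -0.1485, -0.3319] turn [-0.0061, 0.0006, 0.0009] rows>=2.9
```

Emit:
{"name": "servo_tool", "arguments": {"motion": [[[0,-0.04,-0.09],[-0.002,0,0],0.2],[[0,-0.08,-0.18],[-0.003,0,0],0.2],[[0,-0.12,-0.26],[-0.005,0,0],0.2],[[0,-0.138,-0.31],[-0.006,0,0],0.2],[[0,-0.146,-0.327],[-0.006,0,0],0.2],[[0,-0.146,-0.327],[-0.006,0,0],0.2],[[0,-0.146,-0.327],[-0.006,0,0],0.2]]}}

```text
time: 20.4
tool_pos: [0.5038, 0.4001, 0.2428]
tool_rot: [-0.612, -0.351, 0.615, -0.352]
wrist_force: [0.1, -0.1, -0.8]
width: 0.384
```

```bash
python3 go.py .5019 .4073 .18 -30
```

```text
t20.40 pos [0.5038 0.4001 0.2428] jaw-30.4 tilt 0.3 w0.384 F [ 0.1 -0.1 -0.8] q [-0.52  0.64 -0.33  1.53  0.23  1.02 -1.44]
shift [0.1571, -0.0127, -0.014] turn [-0.0011, 0.0007, 0.0004] rows>=1.3
```

Emit:
{"name": "servo_tool", "arguments": {"motion": [[[0.03,-0.012,-0.013],[-0.001,0,0],0.2],[[0.09,-0.012,-0.013],[-0.001,0,0],0.2],[[0.157,-0.012,-0.013],[-0.001,0,0],0.2],[[0.157,-0.012,-0.013],[-0.001,0,0],0.2],[[0.157,-0.012,-0.013],[-0.001,0,0],0.2]]}}

```text
time: 20.9
tool_pos: [0.5017, 0.4088, 0.1805]
tool_rot: [-0.611, -0.354, 0.614, -0.353]
wrist_force: [-0.1, 0.4, -1.7]
width: 0.383
```

```bash
python3 - <<'E'
from go import *
for n,(a,b,c,d) in dict(top=(150,270,140,300),side=(110,230,220,380)).items():
    p=read_camera(n);cv2.imwrite(f"pics/{n}5.png",cv2.resize(p["color"][a:b,c:d,::-1],None,fx=5,fy=5))
    if n=="side":
        for z in(0,.005):print(proj(p,(.5019,.4073,.068)))
go(.5019,.4073,.1126,-30)
E
```

```text
[259.68797049 147.24947674]
[259.68797049 147.24947674]
t21.00 pos [0.5025 0.4099 0.1821] jaw-29.9 tilt 0.14 w0.383 F [-0.   0.  -1.1] q [-0.54  0.71 -0.32  1.58  0.26  0.9  -1.47]
shift [0.1738, 0.0024, 0.0065] turn [0.0002, -0.0001, 0.0004] rows>=1.4
```

View pics/side5.png

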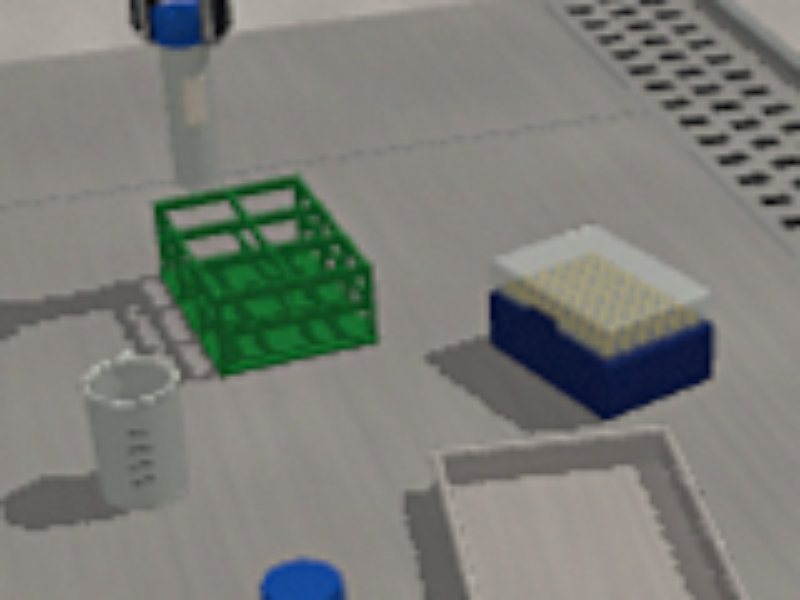

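View pics/top5.png

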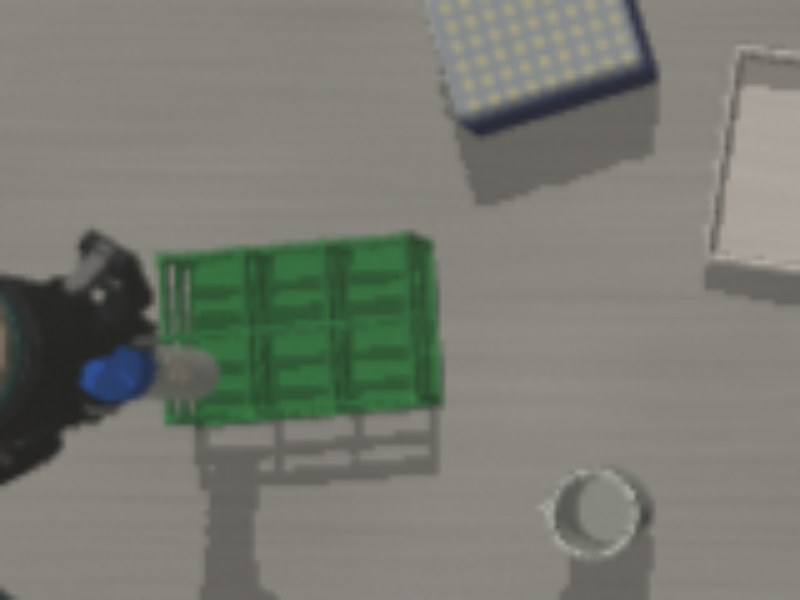

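```bash
cat >> h.py <<'E'
def poly(im,p,pts,k,o,col):
    q=np.array([(proj(p,x)+.5-o)*k for x in pts]);cv2.polylines(im,[np.int32(q*8)],True,col,1,cv2.LINE_AA,3)
def sq(c,y,cx,cy,wx,wy,z):return[fr(c,y,(cx+a*wx/2,cy+b*wy/2,z))for a,b in((1,1),(1,-1),(-1,-1),(-1,1))]
def circ(c,r,z):return[(c[0]+r*np.cos(t),c[1]+r*np.sin(t),z)for t in np.linspace(0,6.28,30)]
def ovl(p,o,sz,k,f,items):
    im=cv2.resize(p["color"][o[1]:o[1]+sz[1],o[0]:o[0]+sz[0],::-1],None,fx=k,fy=k,interpolation=cv2.INTER_CUBIC)
    for pts,col in items:poly(im,p,pts,k,np.array(o),col)
    cv2.imwrite(f,im)
def rackcells(z=.055):return[(sq(*RACK,x,y,.045,.045,z),(0,0,255))for x in(-.024,.024)for y in(-.048,0,.048)]
E
python3 - <<'E'
from go import *
it=rackcells()+[(sq(*RACK,0,0,.104,.152,.055),(0,0,255)),(circ((.5025,.4099),.015,.0755),(0,255,255)),(sq(*RACK,0,0,.104,.152,.0),(255,0,255))]
p=read_camera("top");pickle.dump(p,open("top6.pkl","wb"));ovl(p,(150,180),(100,75),8,"pics/t6.png",it)
p=read_camera("side");pickle.dump(p,open("side6.pkl","wb"));ovl(p,(230,110),(90,75),8,"pics/s6.png",it)
E
```

```text
(no output)
```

View pics/t6.png

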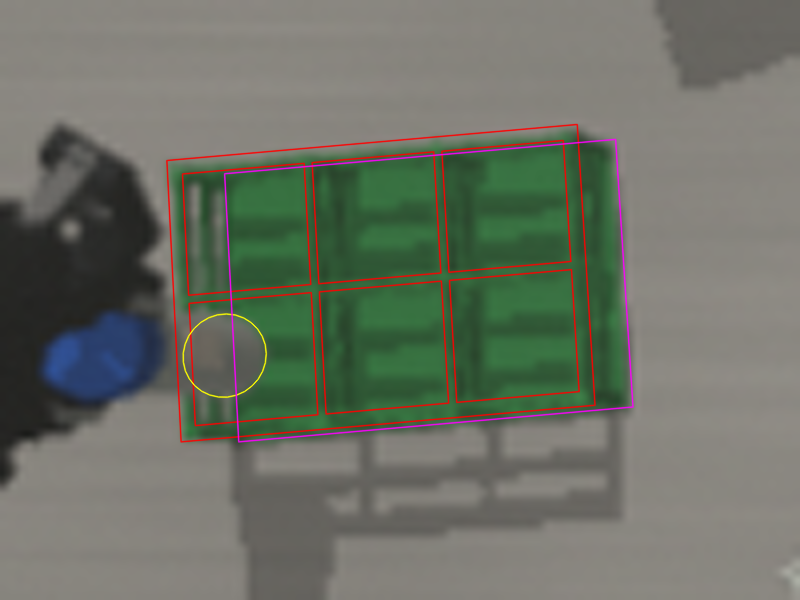

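View pics/s6.png

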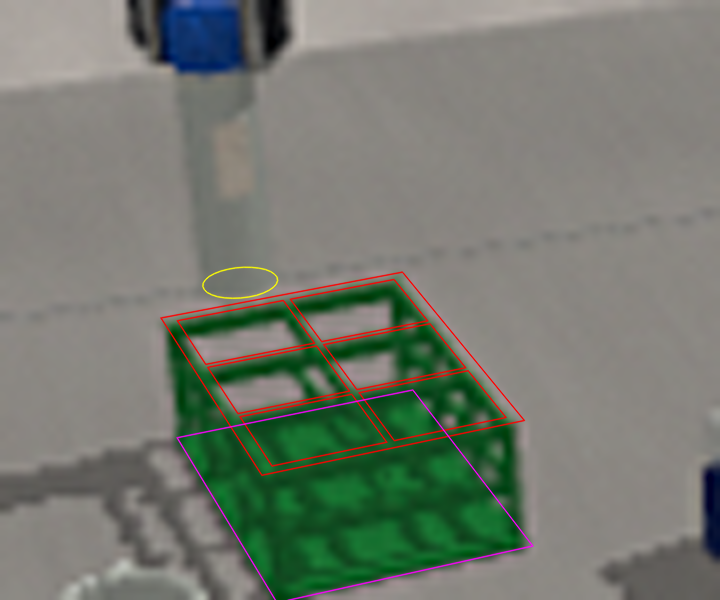

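```bash
sed -i 's/RACK=((.5302,.3617),5.3)/RACK=((.5287,.3603),5.3)/' h.py; python3 - <<'E'
from go import *
a=fr(*RACK,(-.024,.048,0));print(a)
s6=pickle.load(open("side6.pkl","rb"));t6=pickle.load(open("top6.pkl","rb"))
it=rackcells()+[(sq(*RACK,0,0,.104,.152,.055),(0,0,255)),(sq(*RACK,0,0,.104,.152,.0),(255,0,255))]
ovl(t6,(150,180),(100,75),4,"pics/t7.png",it);ovl(s6,(230,110),(90,75),4,"pics/s7.png",it)
a_=cv2.imread("pics/t7.png");b=cv2.imread("pics/s7.png");cv2.imwrite("pics/ts7.png",np.hstack([a_,b]))
go(a[0],a[1],.1126,-30)
E
```

```text
[0.50036882 0.40587789 0.        ]
t21.10 pos [0.5025 0.41   0.1823] jaw-29.9 tilt 0.14 w0.389 F [-0.1 -0.2 -0.7] q [-0.54  0.71 -0.32  1.58  0.26  0.9  -1.47]
shift [0.1743, 0.001, 0.0118] turn [0.0002, -0.0001, 0.0004] rows>=1.4
```

View pics/ts7.png

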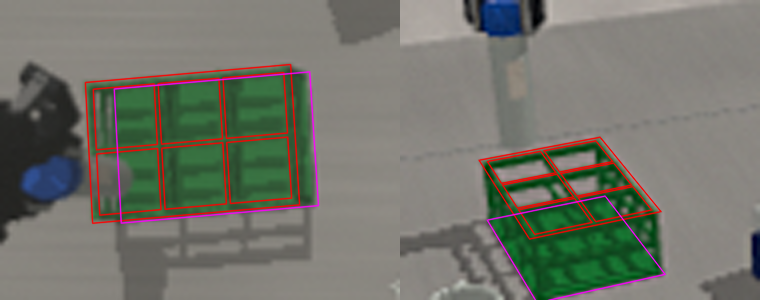

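Emit:
{"name": "servo_tool", "arguments": {"motion": [[[0,0.001,0.012],[0,0,0],0.2],[[0.04,0.001,0.012],[0,0,0],0.2],[[0.08,0.001,0.012],[0,0,0],0.2],[[0.12,0.001,0.012],[0,0,0],0.2],[[0.148,0.001,0.012],[0,0,0],0.2],[[0.16,0.001,0.012],[0,0,0],0.2],[[0.167,0.001,0.012],[0,0,0],0.2],[[0.167,0.001,0.012],[0,0,0],0.2]]}}

```text
time: 21.9
tool_pos: [0.4997, 0.4052, 0.1142]
tool_rot: [-0.611, -0.355, 0.613, -0.353]
wrist_force: [-0.4, -0.6, -0.9]
width: 0.386
```

```bash
python3 go.py .5004 .4059 .1112 -30
```

```text
t21.90 pos [0.4997 0.4052 0.1142] jaw-29.9 tilt 0.19 w0.386 F [-0.4 -0.6 -0.9] q [-0.55  0.79 -0.29  1.64  0.29  0.76 -1.5 ]
shift [0.0076, 0.0007, -0.0023] turn [0.0002, 0.0002, 0.0005] rows>=0.1
```

Emit:
{"name": "servo_tool", "arguments": {"motion": [[[0.003,0,0],[0,0,0],0.2],[[0.005,0,0],[0,0,0],0.2],[[0.0075,0,0],[0,0,0],0.2],[[0.0075,0,0],[0,0,0],0.2]]}}

```text
time: 22.3
tool_pos: [0.4998, 0.4055, 0.1117]
tool_rot: [-0.611, -0.355, 0.613, -0.353]
wrist_force: [0.1, -0.6, 1.9]
width: 0.387
```

Emit:
{"name": "servo_tool", "arguments": {"motion": [[[0.001,0,0],[0,0,0],0.2],[[0.001,0,0],[0,0,0],0.6],[[0.001,0,0],[0,0,0],0.6],[[0.001,0,0],[0,0,0],0.65],[[-0.03,0,0],[0,0,0],0.65],[[-0.1,0,0],[0,0,0],0.65],[[-0.18,0,0],[0,0,0],0.75],[[-0.2,0,0],[0,0,0],0.75]]}}

```text
time: 23.1
tool_pos: [0.5014, 0.4069, 0.1955]
tool_rot: [0.613, 0.355, -0.611, 0.353]
wrist_force: [0.9, 0.1, -0.2]
width: 0.752
```

```bash
python3 - <<'E'
from go import *
p=read_camera("side");cv2.imwrite("pics/s8.png",cv2.resize(p["color"][110:230,220:380,::-1],None,fx=5,fy=5))
go(.4602,-.0987,.18,-40)
E
```

```text
t23.15 pos [0.5013 0.4066 0.1953] jaw-29.9 tilt 0.27 w0.749 F [ 0.4 -0.5  0.5] q [-0.53  0.69 -0.32  1.58  0.25  0.91 -1.47]
shift [0.0322, 0.5412, 1.1464] turn [0.028, -0.0007, 0.0002] rows>=10.1
```

View pics/s8.png

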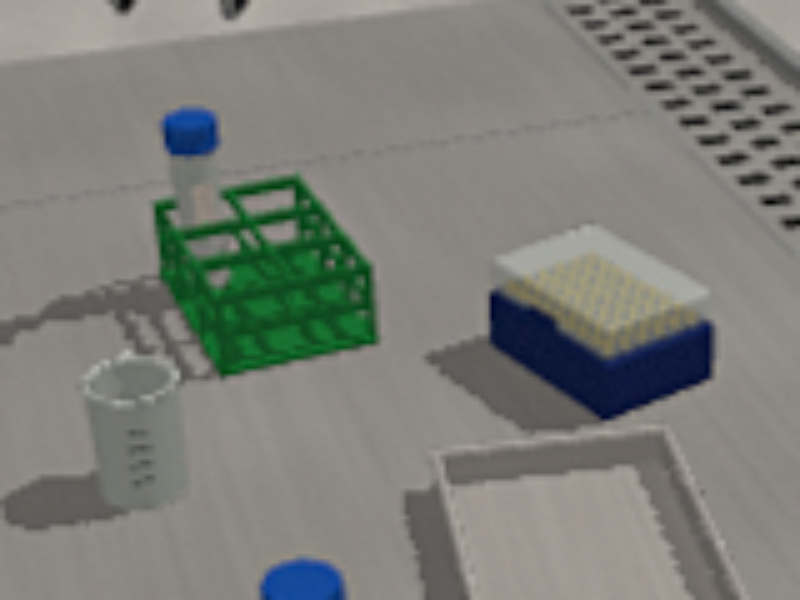

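Emit:
{"name": "servo_tool", "arguments": {"motion": [[[0,0.04,0.08],[-0.01,0,0],0.75],[[0,0.09,0.19],[-0.023,0,0],0.75],[[0,0.143,0.303],[-0.037,0,0],0.75],[[0,0.196,0.416],[-0.051,0,0],0.75],[[0,0.25,0.53],[-0.065,0,0],0.75],[[0,0.303,0.643],[-0.079,0,0],0.75],[[0,0.357,0.756],[-0.093,0,0],0.75],[[0,0.41,0.869],[-0.107,0,0],0.75],[[0,0.45,0.95],[-0.118,0,0],0.75],[[0,0.463,0.98],[-0.125,0,0],0.75],[[0,0.463,0.98],[-0.125,0,0],0.75]]}}

```text
time: 24.25
tool_pos: [0.4638, -0.0299, 0.1904]
tool_rot: [0.43, 0.562, -0.433, 0.559]
wrist_force: [0.0, 0.5, -0.9]
width: 0.749
```

```bash
python3 go.py .4602 -.0987 .16 20
```

```text
t24.25 pos [ 0.4638 -0.0299  0.1904] jaw14.8 tilt 0.32 w0.749 F [ 0.   0.5 -0.9] q [ 0.42  0.51 -0.58  2.06  0.43  0.7  -0.19]
shift [0.0762, -0.0522, 0.164] turn [-0.0145, -0.0002, 0.0009] rows>=1.5
```

Emit:
{"name": "servo_tool", "arguments": {"motion": [[[0.02,-0.03,0.09],[-0.008,0,0],0.75],[[0.05,-0.052,0.16],[-0.0145,0,0],0.75],[[0.076,-0.052,0.163],[-0.0145,0,0],0.75],[[0.076,-0.052,0.163],[-0.0145,0,0],0.75],[[0.076,-0.052,0.163],[-0.0145,0,0],0.75]]}}

```text
time: 24.75
tool_pos: [0.4619, -0.0932, 0.1607]
tool_rot: [0.403, 0.582, -0.404, 0.579]
wrist_force: [-0.5, 0.1, 0.1]
width: 0.749
```

```bash
python3 - <<'E'
from go import *
p=read_camera("side");cv2.imwrite("pics/s9.png",cv2.resize(p["color"][190:340,230:430,::-1],None,fx=4,fy=4))
go(.4602,-.0987,.106,20)
E
```

```text
t24.80 pos [ 0.4621 -0.0932  0.161 ] jaw20.5 tilt 0.18 w0.753 F [ 0.  -0.8  0.4] q [ 0.54  0.57 -0.58  2.07  0.51  0.64 -0.02]
shift [0.1376, -0.009, 0.0114] turn [0.0013, -0.0003, 0.0004] rows>=1.1
```

View pics/s9.png

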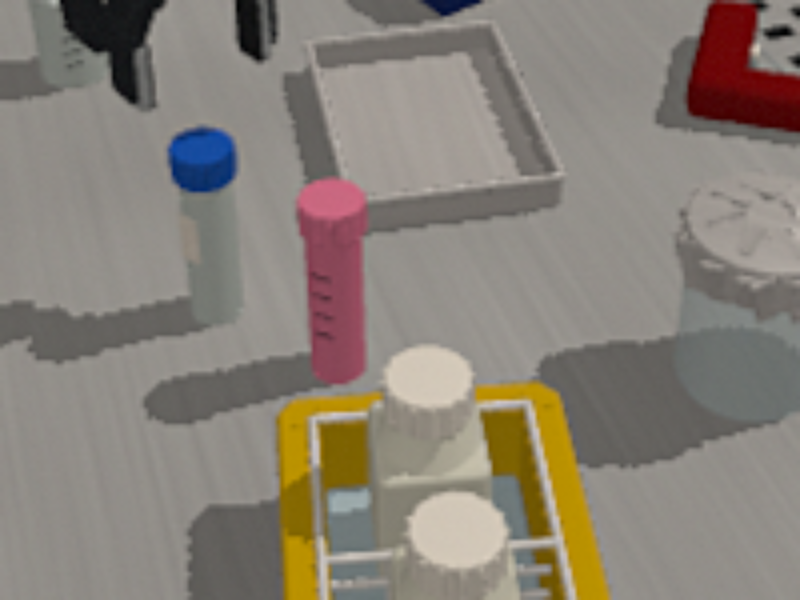

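Fingers astride the blue-capped tube (cap (203,158)); the pink one (333,205) is clear. Down and grip.

Emit:
{"name": "servo_tool", "arguments": {"motion": [[[0.02,-0.008,0.011],[0.001,0,0],0.75],[[0.06,-0.008,0.011],[0.001,0,0],0.75],[[0.1,-0.008,0.011],[0.001,0,0],0.75],[[0.136,-0.008,0.011],[0.001,0,0],0.75],[[0.136,-0.008,0.011],[0.001,0,0],0.75],[[0.136,-0.008,0.011],[0.001,0,0],0.2],[[0.136,-0.008,0.011],[0.001,0,0],0.2],[[0.136,-0.008,0.011],[0.001,0,0],0.2],[[0.136,-0.008,0.011],[0.001,0,0],0.2],[[0.136,-0.008,0.011],[0.001,0,0],0.2],[[0.136,-0.008,0.011],[0.001,0,0],0.2]], "grip_force": 30}}

```text
time: 25.9
tool_pos: [0.4605, -0.1007, 0.1071]
tool_rot: [0.405, 0.58, -0.406, 0.578]
wrist_force: [-0.6, 0.2, 6.0]
width: 0.388
```

```bash
python3 go.py .4602 -.0987 .106 20
```

```text
t25.90 pos [ 0.4605 -0.1007  0.1071] jaw19.9 tilt 0.11 w0.388 F [-0.6  0.2  6. ] q [ 0.48  0.65 -0.48  2.12  0.61  0.51 -0.11]
shift [0.0027, 0.0009, -0.0049] turn [-0.0002, -0.0001, 0.0003] rows>=0.0
```

Emit:
{"name": "servo_tool", "arguments": {"motion": [[[-0.02,0,0],[0,0,0],0.2],[[-0.06,0,0],[0,0,0],0.2],[[-0.12,0,0],[0,0,0],0.2],[[-0.2,0,0],[0,0,0],0.2],[[-0.28,0,0],[0,0,0],0.2],[[-0.345,0,0],[0,0,0],0.2],[[-0.345,0,0],[0,0,0],0.2],[[-0.345,0,0],[0,0,0],0.2]]}}

```text
time: 26.7
tool_pos: [0.4601, -0.101, 0.2446]
tool_rot: [0.405, 0.58, -0.407, 0.578]
wrist_force: [-0.4, 0.4, -0.9]
width: 0.387
```

```bash
python3 - <<'E'
from go import *
a=fr(*RACK,(-.024,-.048,0));print(a);go(a[0],a[1],.242,20)
E
```

```text
[0.5092364  0.31028832 0.        ]
t26.70 pos [ 0.4601 -0.101   0.2446] jaw19.9 tilt 0.18 w0.387 F [-0.4  0.4 -0.9] q [ 0.64  0.45 -0.68  1.98  0.37  0.84  0.1 ]
shift [0.0056, 0.4656, -0.9248] turn [-0.0002, -0.0001, 0.0005] rows>=8.3
```

Emit:
{"name": "servo_tool", "arguments": {"motion": [[[0,0.02,-0.04],[0,0,0],0.2],[[0,0.06,-0.119],[0,0,0],0.2],[[0,0.11,-0.218],[0,0,0],0.2],[[0,0.16,-0.318],[0,0,0],0.2],[[0,0.21,-0.417],[0,0,0],0.2],[[0,0.26,-0.516],[0,0,0],0.2],[[0,0.31,-0.616],[0,0,0],0.2],[[0,0.36,-0.715],[0,0,0],0.2],[[0,0.41,-0.814],[0,0,0],0.2],[[0,0.445,-0.884],[0,0,0],0.2],[[0,0.464,-0.922],[0,0,0],0.2],[[0,0.464,-0.922],[0,0,0],0.2]]}}

```text
time: 27.9
tool_pos: [0.5074, 0.3124, 0.2424]
tool_rot: [0.403, 0.582, -0.406, 0.578]
wrist_force: [-0.4, 0.2, -1.5]
width: 0.386
```

```bash
python3 go.py .5092 .3103 .18 20
```

```text
t27.90 pos [0.5074 0.3124 0.2424] jaw20.2 tilt 0.38 w0.386 F [-0.4  0.2 -1.5] q [-0.2   0.62 -0.64  1.66  0.42  1.   -0.63]
shift [0.1559, 0.0033, 0.0069] turn [0.0006, -0.0005, 0.0009] rows>=1.2
```

Emit:
{"name": "servo_tool", "arguments": {"motion": [[[0.03,0.001,0.002],[0,0,0],0.2],[[0.09,0.001,0.002],[0,0,0],0.2],[[0.156,0.001,0.002],[0,0,0],0.2],[[0.156,0.001,0.002],[0,0,0],0.2],[[0.156,0.001,0.002],[0,0,0],0.2],[[0.156,0.001,0.002],[0,0,0],0.2]]}}

```text
time: 28.5
tool_pos: [0.5102, 0.3085, 0.1826]
tool_rot: [0.406, 0.58, -0.406, 0.578]
wrist_force: [0.2, -0.3, 0.6]
width: 0.386
```

```bash
python3 - <<'E'
from go import *
p=read_camera("side");cv2.imwrite("pics/s10.png",cv2.resize(p["color"][110:230,220:380,::-1],None,fx=5,fy=5))
go(.5092,.3103,.115,20)
E
```

```text
t28.55 pos [0.5102 0.3088 0.1829] jaw19.9 tilt 0.13 w0.385 F [-0.4  0.3 -0. ] q [-0.22  0.69 -0.6   1.72  0.48  0.88 -0.68]
shift [0.1698, -0.0009, -0.0042] turn [-0.0003, -0.0003, 0.0002] rows>=1.4
```

View pics/s10.png

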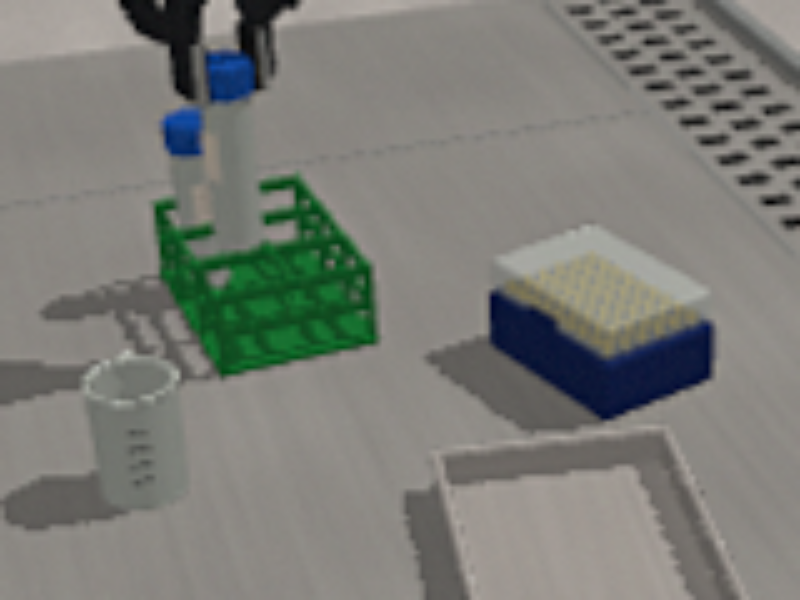

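The tube hangs over the near cell (foot at about (235,250)), upright and clear of the first tube at (185,165). Lowering.

Emit:
{"name": "servo_tool", "arguments": {"motion": [[[0.02,-0.001,-0.004],[0,0,0],0.2],[[0.05,-0.001,-0.004],[0,0,0],0.2],[[0.09,-0.001,-0.004],[0,0,0],0.2],[[0.13,-0.001,-0.004],[0,0,0],0.2],[[0.155,-0.001,-0.004],[0,0,0],0.2],[[0.166,-0.001,-0.004],[0,0,0],0.2],[[0.17,-0.001,-0.004],[0,0,0],0.2],[[0.17,-0.001,-0.004],[0,0,0],0.2]]}}

```text
time: 29.35
tool_pos: [0.5085, 0.3104, 0.1139]
tool_rot: [0.405, 0.58, -0.406, 0.578]
wrist_force: [-0.3, 0.2, -0.4]
width: 0.384
```

```bash
python3 go.py .5092 .3103 .1117 20
```

```text
t29.35 pos [0.5085 0.3104 0.1139] jaw20.0 tilt 0.19 w0.384 F [-0.3  0.2 -0.4] q [-0.26  0.78 -0.54  1.77  0.55  0.75 -0.74]
shift [0.0055, 0.0017, 0.0008] turn [-0.0001, -0.0002, 0.0005] rows>=0.0
```

Emit:
{"name": "servo_tool", "arguments": {"motion": [[[0.002,0,0],[0,0,0],0.2],[[0.004,0,0],[0,0,0],0.2],[[0.006,0,0],[0,0,0],0.2],[[0.006,0,0],[0,0,0],0.2]]}}

```text
time: 29.75
tool_pos: [0.5086, 0.3105, 0.1122]
tool_rot: [0.406, 0.58, -0.406, 0.578]
wrist_force: [-0.5, 0.3, 3.8]
width: 0.385
```

Emit:
{"name": "servo_tool", "arguments": {"motion": [[[0,0,0],[0,0,0],0.6],[[0,0,0],[0,0,0],0.6],[[0,0,0],[0,0,0],0.65],[[-0.03,0,0],[0,0,0],0.65],[[-0.1,0,0],[0,0,0],0.65],[[-0.18,0,0],[0,0,0],0.75],[[-0.2,0,0],[0,0,0],0.9],[[-0.2,0,0],[0,0,0],0.9]]}}

```text
time: 30.55
tool_pos: [0.5095, 0.3108, 0.1934]
tool_rot: [0.406, 0.58, -0.405, 0.578]
wrist_force: [0.4, -0.4, 0.6]
width: 0.897
```

```bash
python3 - <<'E'
from go import *
p=read_camera("side");cv2.imwrite("pics/s11.png",cv2.resize(p["color"][110:230,220:380,::-1],None,fx=5,fy=5))
go(.4213,.176,.15,0)
E
```

```text
t30.60 pos [0.5088 0.31   0.1919] jaw19.9 tilt 0.15 w0.897 F [-0.7  0.3 -0.7] q [-0.22  0.68 -0.61  1.72  0.47  0.9  -0.68]
shift [0.1052, -0.3196, 0.2404] turn [0.0554, -0.0001, 0.0004] rows>=3.3
```

View pics/s11.png

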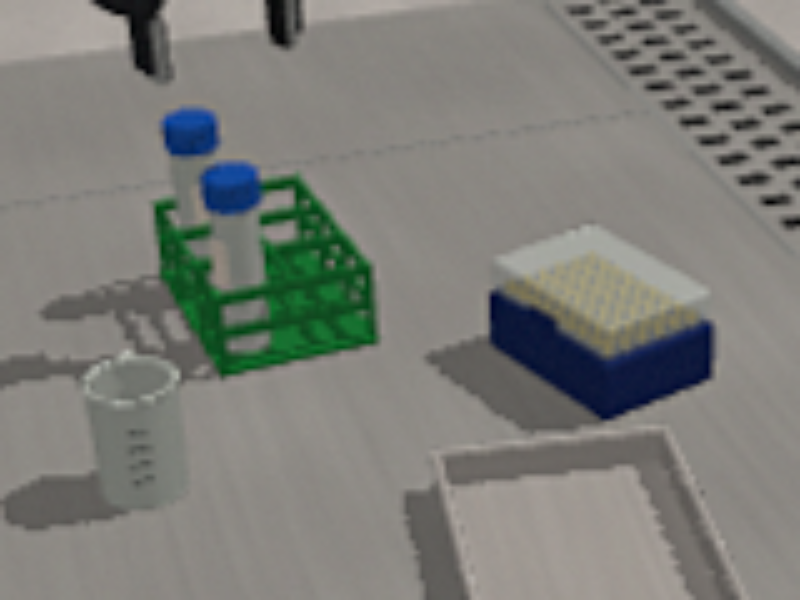

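Emit:
{"name": "servo_tool", "arguments": {"motion": [[[0,-0.08,0.06],[0.014,0,0],0.95],[[0,-0.16,0.12],[0.028,0,0],1],[[0,-0.24,0.18],[0.042,0,0],1],[[0.03,-0.3,0.225],[0.052,0,0],1],[[0.08,-0.318,0.24],[0.0554,0,0],1],[[0.1,-0.318,0.24],[0.0554,0,0],1],[[0.1,-0.318,0.24],[0.0554,0,0],1],[[0.1,-0.318,0.24],[0.0554,0,0],1]]}}

```text
time: 31.4
tool_pos: [0.4222, 0.1778, 0.1516]
tool_rot: [0.499, 0.502, -0.5, 0.499]
wrist_force: [-0.0, -0.4, 0.8]
width: 1.004
```

```bash
python3 - <<'E'
from go import *
p=read_camera("side");cv2.imwrite("pics/s12.png",cv2.resize(p["color"][130:250,200:360,::-1],None,fx=5,fy=5))
go(.4213,.176,.047,0)
E
```

```text
t31.45 pos [0.4223 0.1778 0.1518] jaw0.1 tilt 0.19 w1.000 F [-1.5  0.5 -0.3] q [-0.12  0.55 -0.49  2.12  0.46  0.58 -0.93]
shift [0.2621, -0.0018, 0.005] turn [0.0002, -0.0002, 0.0005] rows>=2.1
```

View pics/s12.png

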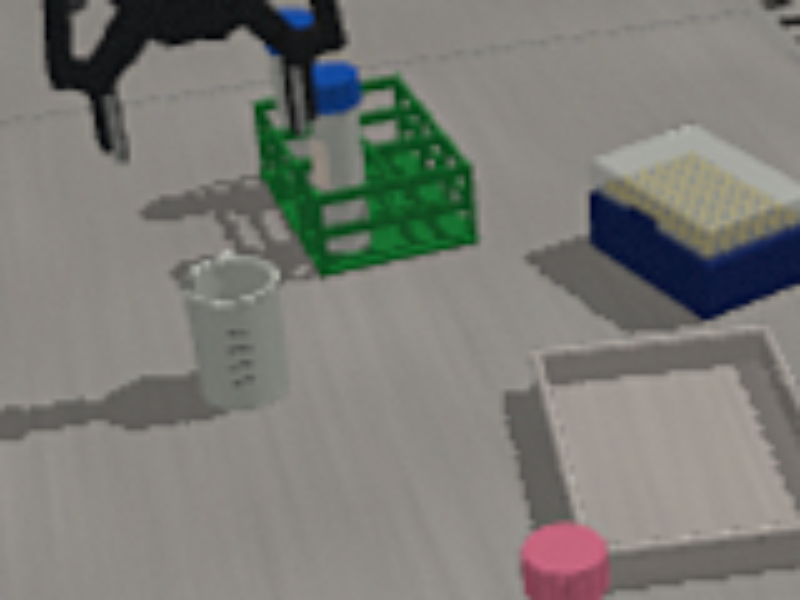

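Emit:
{"name": "servo_tool", "arguments": {"motion": [[[0.05,-0.0018,0.005],[0,0,0],1],[[0.11,-0.0018,0.005],[0,0,0],1],[[0.17,-0.0018,0.005],[0,0,0],1],[[0.22,-0.0018,0.005],[0,0,0],1],[[0.249,-0.0018,0.005],[0,0,0],1],[[0.249,-0.0018,0.005],[0,0,0],1]]}}

```text
time: 32.05
tool_pos: [0.4205, 0.1752, 0.0511]
tool_rot: [0.498, 0.502, -0.501, 0.499]
wrist_force: [-0.8, -1.4, 0.2]
width: 0.996
```

```bash
python3 go.py .4213 .176 .052 0
```

```text
t32.05 pos [0.4205 0.1752 0.0511] jaw0.1 tilt 0.27 w0.996 F [-0.8 -1.4  0.2] q [-0.26  0.73 -0.28  2.18  0.64  0.31 -1.09]
shift [-0.0022, 0.0021, -0.0019] turn [0.0002, 0.0, 0.0008] rows>=0.0
```

Emit:
{"name": "servo_tool", "arguments": {"motion": [[[0,0.002,0],[0,0,0],0.4],[[0,0.002,0],[0,0,0],0.4],[[0,0.002,0],[0,0,0],0.4],[[0,0.002,0],[0,0,0],0.4],[[0,0.002,0],[0,0,0],0.4],[[0,0.002,0],[0,0,0],0.4]], "grip_force": 20}}

```text
time: 32.65
tool_pos: [0.4221, 0.175, 0.053]
tool_rot: [0.5, 0.501, -0.5, 0.499]
wrist_force: [-1.0, 1.1, 6.3]
width: 0.593
```

Emit:
{"name": "servo_tool", "arguments": {"motion": [[[-0.02,0,0],[0,0,0],0.4],[[-0.06,0,0],[0,0,0],0.4],[[-0.12,0,0],[0,0,0],0.4],[[-0.2,0,0],[0,0,0],0.4],[[-0.26,0,0],[0,0,0],0.4],[[-0.28,0,0],[0,0,0],0.4],[[-0.28,0,0],[0,0,0],0.4]]}}

```text
time: 33.35
tool_pos: [0.4224, 0.1744, 0.165]
tool_rot: [-0.5, -0.5, 0.5, -0.499]
wrist_force: [0.9, 0.8, -0.2]
width: 0.594
```

```bash
python3 go.py .6285 .0219 .165 0
```

```text
t33.35 pos [0.4224 0.1744 0.165 ] jaw-0.0 tilt 0.08 w0.594 F [ 0.9  0.8 -0.2] q [-0.09  0.53 -0.52  2.11  0.45  0.61 -0.92]
shift [-0.0008, 0.5155, 0.3807] turn [-0.0001, -0.0001, 0.0002] rows>=5.1
```

Emit:
{"name": "servo_tool", "arguments": {"motion": [[[0,0.04,0.03],[0,0,0],0.4],[[0,0.12,0.089],[0,0,0],0.4],[[0,0.2,0.148],[0,0,0],0.4],[[0,0.28,0.207],[0,0,0],0.4],[[0,0.36,0.266],[0,0,0],0.4],[[0,0.44,0.325],[0,0,0],0.4],[[0,0.495,0.365],[0,0,0],0.4],[[0,0.515,0.38],[0,0,0],0.4],[[0.03,0.515,0.38],[0,0,0],0.4],[[0.1,0.515,0.38],[0,0,0],0.4],[[0.15,0.515,0.38],[0,0,0],0.4],[[0.15,0.515,0.38],[0,0,0],0.4]]}}

```text
time: 34.55
tool_pos: [0.623, 0.0239, 0.0993]
tool_rot: [0.496, 0.504, -0.502, 0.498]
wrist_force: [-1.2, -0.7, -1.6]
width: 0.596
```

```bash
python3 - <<'E'
from go import *
p=read_camera("side");cv2.imwrite("pics/s13.png",cv2.resize(p["color"][130:270,260:440,::-1],None,fx=4,fy=4))
go(.6285,.0219,.058,0)
E
```

```text
t34.60 pos [0.6246 0.0241 0.1013] jaw0.2 tilt 0.52 w0.595 F [-0.1 -0.1 -0.4] q [ 0.21  0.82 -0.49  1.69  0.51  0.77 -0.52]
shift [0.1081, 0.0107, 0.0056] turn [0.0005, -0.0001, 0.0014] rows>=0.9
```

View pics/s13.png

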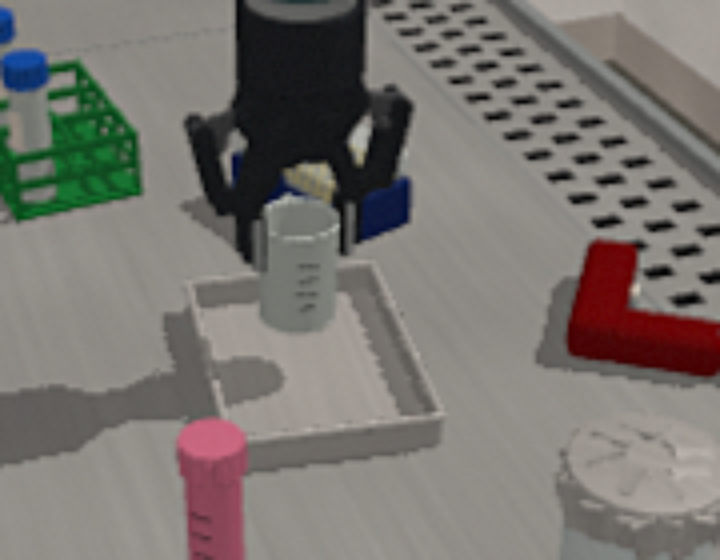

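Emit:
{"name": "servo_tool", "arguments": {"motion": [[[0.03,0.008,0.004],[0.0005,0,0.001],0.4],[[0.07,0.008,0.004],[0.0005,0,0.001],0.4],[[0.095,0.008,0.004],[0.0005,0,0.001],0.4],[[0.101,0.008,0.004],[0.0005,0,0.001],0.4],[[0.105,0.008,0.004],[0.0005,0,0.001],0.4],[[0.105,0.008,0.004],[0.0005,0,0.001],0.4]]}}

```text
time: 35.2
tool_pos: [0.6308, 0.021, 0.0613]
tool_rot: [0.502, 0.499, -0.5, 0.5]
wrist_force: [0.0, 0.4, 0.6]
width: 0.593
```

```bash
python3 go.py .6285 .0219 .0557 0
```

```text
t35.20 pos [0.6308 0.021  0.0613] jaw-0.2 tilt 0.17 w0.593 F [0.  0.4 0.6] q [ 0.19  0.87 -0.45  1.7   0.55  0.7  -0.55]
shift [0.0141, -0.0057, -0.0022] turn [-0.0005, -0.0, -0.0005] rows>=0.1
```

Emit:
{"name": "servo_tool", "arguments": {"motion": [[[0.004,0,0],[0,0,0],0.4],[[0.008,0,0],[0,0,0],0.4],[[0.011,0,0],[0,0,0],0.4],[[0.013,0,0],[0,0,0],0.4],[[0.013,0,0],[0,0,0],0.4]]}}

```text
time: 35.7
tool_pos: [0.6307, 0.0209, 0.0561]
tool_rot: [0.502, 0.499, -0.5, 0.5]
wrist_force: [-0.1, 0.3, -0.4]
width: 0.594
```

Emit:
{"name": "servo_tool", "arguments": {"motion": [[[0.0015,0,0],[0,0,0],0.4],[[0.003,0,0],[0,0,0],0.4],[[0.003,0,0],[0,0,0],0.4]]}}

```text
time: 36.0
tool_pos: [0.6307, 0.0209, 0.056]
tool_rot: [0.501, 0.498, -0.5, 0.5]
wrist_force: [-2.4, -0.9, 7.5]
width: 0.59
```

Emit:
{"name": "servo_tool", "arguments": {"motion": [[[-0.001,0,0],[0,0,0],0.75],[[-0.001,0,0],[0,0,0],0.8],[[-0.001,0,0],[0,0,0],0.85],[[-0.001,0,0],[0,0,0],0.85],[[-0.03,0,0],[0,0,0],0.85],[[-0.1,0,0],[0,0,0],0.85],[[-0.2,0,0],[0,0,0],0.85],[[-0.32,0,0],[0,0,0],0.85],[[-0.4,0,0],[0,0,0],0.85],[[-0.45,0,0],[0,0,0],0.85],[[-0.45,0,0],[0,0,0],0.85]]}}

```text
time: 37.1
tool_pos: [0.6321, 0.0215, 0.2392]
tool_rot: [0.504, 0.497, -0.498, 0.501]
wrist_force: [0.9, -0.4, -0.5]
width: 0.852
```

```bash
python3 - <<'E'
from go import *
s=get_state();print(s["time"],s["tool_pos"],s["wrist_force"])
p=read_camera("side");cv2.imwrite("pics/s14.png",cv2.resize(p["color"][130:400,220:470,::-1],None,fx=2.2,fy=2.2))
S=cloud(p)
for n,q in dict(far=(.4951,-.3854,.127),near=(.5133,-.3074,.127),t1=(.5004,.4059,.12),t2=(.5092,.3103,.12)).items():
    u,v=proj(p,q).astype(int);w=S[v-4:v+5,u-4:u+5].reshape(-1,3);print(n,u,v,np.nanpercentile(w[:,2],90))
p=read_camera("top");cv2.imwrite("pics/t14.png",cv2.resize(p["color"][100:290,150:490,::-1],None,fx=2.3,fy=2.3))
W=cloud(p)
for n,r in dict(pink=(369,213,388,232),jar=(385,130,425,175),tip=(220,135,275,180)).items():
    w=W[r[1]:r[3],r[0]:r[2]].reshape(-1,3);w=w[w[:,2]>.05];print(n,w.mean(0).round(4),w[:,2].max())
E
```

```text
37.1 [0.63210888 0.02150517 0.23922764] [ 0.89006257 -0.38690347 -0.54170286]
far 343 319 0.1276147002751877
near 337 282 0.1276018061863873
t1 257 132 0.11988040990757691
t2 265 143 0.12011891914107142
pink [ 0.4893 -0.0825  0.6692] 0.7246798058725283
jar [ 0.7124 -0.2378  0.103 ] 0.11318180531106985
tip [0.7063 0.2171 0.0689] 0.6189830058975454
```

View pics/s14.png

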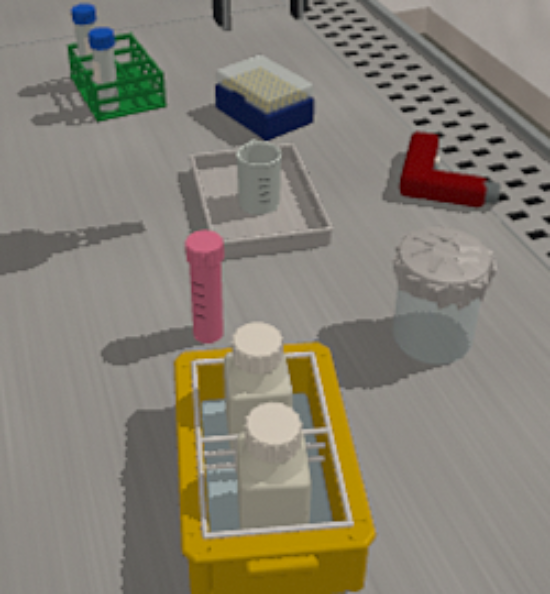

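View pics/t14.png

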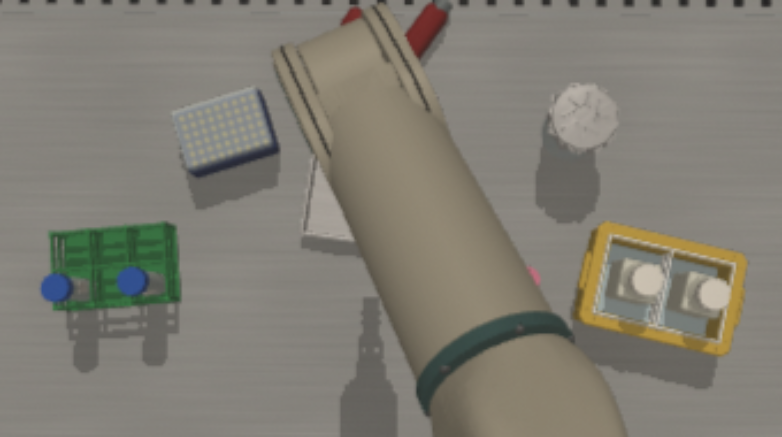

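Everything stands in place: the two bottles in their bays, the tubes in two cells of the rack, the beaker in the tray, with pink tube, jar and tip box unmoved. One last check of the beaker's rim height, then hand in.

```bash
python3 - <<'E'
from go import *
p=read_camera("side");S=cloud(p)
m=(abs(S[...,0]-.6305)<.032)&(abs(S[...,1]-.021)<.032)&(S[...,2]>.03)&(S[...,2]<.15)
w=S[m];t=w[w[:,2]>.066];print("beaker",len(w),"top",np.percentile(w[:,2],98),"rim centre",(t.min(0)+t.max(0))/2,np.ptp(t,0))
m=(abs(S[...,0]-.5115)<.02)&(abs(S[...,1]+.163)<.025)&(S[...,2]>.1)&(S[...,2]<.13);print("pink top",S[m].mean(0))
s=get_state();print(s["time"],s["dq"].round(3),s["wrist_force"].round(1))
job_done()
E
```

```text
beaker 444 top 0.07304022451025896 rim centre [0.63050456 0.02139726 0.07025664] [0.05030988 0.05437393 0.00850357]
pink top [ 0.51034114 -0.17053016  0.11139873]
37.25 [-0.003  0.02   0.007  0.009  0.001  0.001 -0.   ] [ 0.1 -0.6 -0.1]
the job is handed in; nothing more can be done
```

The job is handed in at 37.3 s, with everything placed in the order asked: both bottles in the tub (one per bay), both blue-capped tubes in the rack (the two end cells of one row), then the beaker in the tray. I lowered each thing until the wrist force showed light contact, at most about 8 N, before opening the gripper.

Last checks, with the gripper raised clear:
- **Bottles:** cap tops at 127.6 mm, where 127 mm means fully down.
- **Tubes:** cap tops at about 120 mm, as expected when fully down.
- **Beaker:** rim at 73 mm, which puts it on the tray floor, near the tray's centre and upright.
- **Left alone:** the jar and tip box show no real shift in the images. The pink tube was never touched and stands upright.

**Checks that failed or disagreed:**
- The last top-camera measurement of the pink tube was useless because the arm hid it. The side camera put it about 7 mm from its first measured spot. I put that down to that camera seeing only the near side of the cap.
- The first fit of the rack was 1.5 to 2 mm off in the overlay, so I corrected it before placing the tubes.

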